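Swap three copper fittings round to the pipe boards they fit

ROBOT

A 6-joint arm with a two-finger parallel gripper is mounted at the origin on the work surface. World frame = base frame: x ahead of the robot, y to its left, z up, the work surface at z = 0. Lengths are in m, angles in rad, forces in N, time in s.
With the tool pointing down it reaches from about 0.35 to 0.775 m from the base axis. Payload 5.5 kg.
Tool frame: the origin (TCP) lies at the very end of the fingers, on their centre line; the grasp point (between the pads) lies 19 mm behind it; x points along the fingers, y is the direction in which the jaws open and shut, and the axes are right-handed (so a half turn about x gives the same grasp; the last joint's range is limited). The gripper opens to 85 mm and grips with 20 to 120 N. Pads are 22 mm wide; open, the fingers measure 114 mm over their backs; the gripper's body (76 mm by 85 mm) begins 54 mm behind the grasp point. The pads swing forward as they close: fully open they stand 13 mm farther back than shut.
Start: joints at [1.02, 0.313, 0.046, 1.304, 0, 1.431], TCP at [0.23, 0.527, 0.231] pointing down, gripper open.
Joint ranges: [-2.76, 2.76], [-0.86, 1.69], [-1.03, 1.26], [-2.2, 2.34], [-1.47, 1.5], [-3.14, 3.14]. Speed limits (rad/s): [2.57, 2.57, 3.14, 3.14, 3.14, 3.14].

INTERFACE

Orientations are given as a unit quaternion [w, x, y, z].
In Python, from workcell import env gives the robot as it stands.
- The arm moves only by the tool servo_tool, never from a script. Its argument "increments" is a list of rows, each an object with "offset": the shift along the tool's x, y, z in cm, a list of three; "yaw": the turn about the tool's x in degrees. In form: [{"offset": [x, y, z], "yaw": yaw}, ...]. A call has exactly 8 rows; each row is the pose to reach, as a shift and turn from the pose commanded when the call began, along the tool's axes at that moment; what a row does not reach only later rows make up. A row lasts 1/10 s, in which the tool goes at most 50 mm and 8.59 degrees, less where a joint would pass 70% of its speed; a pose out of reach is approached as far as the arm can. A call with a gripper value outside its range is refused whole. "claw" is the opening, from 0 (shut) to 1 (fully open), set as the call begins (left out, the last holds). The fingers move at their own pace and stop on an object; "force" is the grip in N (left out, the last holds). Time passes only in rows, so rows that repeat a pose let the fingers close, or fill a call up. It gives the time, the measured TCP pose, the force and the opening at its end, in the units of the state.
- env.get_state(): the state, without advancing time (a new reading comes with each control period).
- env.read_camera(name): name is "side" or "top"; returns (picture, depth): 384x512x3 uint8, red, green, blue; 384x512 float32, m along the optical axis (not along the pixel's ray), 0 where there is no reading.
- env.camera_model(name): a dict with "vertical_fov" (degrees; the focal length in pixels is half the picture's height over the tangent of half this angle, whatever the lens; pixels are square), "cx", "cy" (the principal point, pixels), "D" ([k1, k2, p1, p2, k3] as OpenCV has them; the pictures are not rectified), "world_from_camera" (4x4, takes a point from camera to world coordinates). Camera axes: x right, y up, looking along -z (the intrinsics and any distortion apply to the point x, -y, -z); pixel columns grow to the right and rows downward; lengths in m; the calibration is good to about 2 mm. A picture is of the moment at which its call begins. camera_model takes no time and is no camera call.
- env.hand_in(): hands the job in, once; it reports no verdict.
The state is a dict: "clock": time; "joint_pos": joint angles; "qvel": joint speeds; "tau": joint torques, N m; "tcp_pos": TCP position; "orientation": TCP orientation; "wrist_force": force on the tool from outside, world axes, zero at the start; "ft_torque": the same for the moment, N m; "finger_gap": finger opening in m.
Only numpy, scipy, OpenCV 4.12 (cv2) and the standard library are available. Lean on these libraries where they do the work, as an engineer would, in place of code of your own. Each camera call takes 0.05 s, during which the arm holds its last target.

TASK

The copper coupling, elbow and tee have been laid out on the wrong pipe boards. Swap them round so that each lies flat at the middle of the joint it fits, its mouths pointing squarely at the tube ends: the straight coupling between the two tubes in line, the elbow at the corner, the tee where three tubes meet. Each joint has room for one fitting at a time and the bare white tile is free for parking one; leave the flux jar, the tube cutter and the reamer where they are.

Things in the scene. Friction and masses are not known exactly. Their poses are not given: they have to be found in the camera images.
- coupling_center (a point): Loose straight copper coupling lying flat: a tube 60 mm long, 31 mm across, 0.11 kg; the point is its centre, 15.5 mm above what it lies on; its x axis runs along the tube (both ends alike). It lies still on a flat surface. Starts on the tee board.
- tee_center (a point): Loose copper tee lying flat, legs 31 mm across, 0.19 kg; the point is where the leg axes cross, 15.5 mm above what it lies on. The run goes along its x axis, mouths 44 mm either side of the point; the branch points along +y, mouth 44 mm out. The branch can be gripped across at 30 mm from the point. Starts on the elbow board.
- elbow_center (a point): Loose 90 degree copper elbow lying flat, legs 31 mm across, 0.15 kg; the point is where the two leg axes would cross (just at the outer side of the bend), 15.5 mm above what it lies on. The legs point along its +x and +y axes, mouths 48 mm out; each leg is straight from 26 to 48 mm out and can be gripped across at 36 mm. Starts on the straight board.
- straight_board: Fixed grey heatproof slab, 20 mm thick, carrying two 28 mm copper tube stubs, each held by a steel saddle clip (clip foot 58 mm across the tube), their axes 35.5 mm above the bench, their ends 60 mm from the joint centre, running 46 mm on outwards. Slab 188 x 80 mm; origin at the centre of its underside, on the bench. Joint centre at x 0, y 0; the tubes lie along +x and -x.
- tee_board: Fixed grey heatproof slab, 20 mm thick, carrying three 28 mm copper tube stubs, each held by a steel saddle clip (clip foot 58 mm across the tube), their axes 35.5 mm above the bench, their ends 60 mm from the joint centre, running 46 mm on outwards. Slab 188 x 132 mm; origin at the centre of its underside, on the bench. Joint centre at x 0, y -28 mm in its frame; the tubes lie along +x, -x and +y from there.
- elbow_board: Fixed grey heatproof slab, 20 mm thick, carrying two 28 mm copper tube stubs, each held by a steel saddle clip (clip foot 58 mm across the tube), their axes 35.5 mm above the bench, their ends 60 mm from the joint centre, running 46 mm on outwards. Slab 132 x 132 mm; origin at the centre of its underside, on the bench. Joint centre at x -28, y -28 mm in its frame; the tubes lie along +x and +y from there.
- tile: Fixed bare white ceramic soldering tile, 130 x 130 x 20 mm, empty: a free spot to park a fitting; origin at the centre of its underside, top 20 mm above the bench.
- flux_jar: Small closed jar standing upright, 58 mm across, 62 mm high, among the boards; not to be disturbed. Origin at the centre of its underside.
- tube_cutter: Small grey tube cutter with a black knob, lying on its side, about 115 x 50 mm, 24 mm high; not to be disturbed. Origin on the bench under its frame.
- reamer: Barrel-shaped metal tube reamer standing upright, 40 mm across, 45 mm high; not to be disturbed. Origin at the centre of its underside.
Things that resemble listed ones, but are neither listed nor needed, are in the scene too. Leave any blue look-alike of the part that bears coupling_center alone.

How it is judged:
At the end, for the whole second after the job is handed in: Coupling on the straight board, tee on the tee board, elbow on the elbow board, each flat on the slab and at rest: centre within 12 mm of the joint centre along each board axis, mouths pointing at the tube ends within 0.25 rad (tee branch to branch tube, elbow legs to both tubes) (x of coupling_center in the frame of straight_board between -0.012 and 0.012 m and y of coupling_center in the frame of straight_board between -0.012 and 0.012 m and z of coupling_center in the frame of straight_board between 0.028 and 0.041 m and angle between the x axis of coupling_center and the x axis of straight_board, either way round below 0.25 rad and x of tee_center in the frame of tee_board between -0.012 and 0.012 m and y of tee_center in the frame of tee_board between -0.04 and -0.016 m and z of tee_center in the frame of tee_board between 0.028 and 0.041 m and angle between the x axis of tee_center and the x axis of tee_board, either way round below 0.25 rad and angle between the z axis of tee_center and the z axis of tee_board, either way round below 0.2 rad and y of tee_board in the frame of tee_center above 0.006 m and x of elbow_center in the frame of elbow_board between -0.04 and -0.016 m and y of elbow_center in the frame of elbow_board between -0.04 and -0.016 m and z of elbow_center in the frame of elbow_board between 0.028 and 0.041 m and angle between the z axis of elbow_center and the z axis of elbow_board, either way round below 0.2 rad and x of elbow_board in the frame of elbow_center above 0.006 m and y of elbow_board in the frame of elbow_center above 0.006 m and (angle between the x axis of elbow_center and the x axis of elbow_board, either way round below 0.25 rad or angle between the x axis of elbow_center and the y axis of elbow_board, either way round below 0.25 rad) and linear speed of each of coupling, tee, elbow below 0.02 m/s); the robot touches nothing.
It fails at once if the flux jar is moved more than 30 mm (distance of flux_jar from where it was at the start of the episode above 0.03 m).
It fails at once if the tube cutter is moved more than 30 mm (distance of tube_cutter from where it was at the start of the episode above 0.03 m).
It fails at once if the reamer is moved more than 30 mm (distance of reamer from where it was at the start of the episode above 0.03 m).
It also fails if it takes over 106 s, if anything falls off the work surface, if the arm or the gripper's body presses on something with over 40 N, if the wrist force passes 120 N, or if a joint passes its speed limit or range.

## Working session

There is one attempt and no reset: what is moved stays moved. The work goes in short steps, Python scripts to look and compute and a tool call to move; the robot and the scene stay as the last step left them, time stands still between calls to the robot, and variables do not carry over. Pictures are saved under pics/ and viewed, and the job is handed in when it is done.

Besides the shell and the picture viewer there is one more tool, called after ">>>" by a JSON object that holds its "fn" and its "kwargs", one argument or row to a line. servo_tool: Moves the arm, as the interface text tells. Its arguments: {"type":"object","properties":{"increments":{"type":"array","items":{"type":"object","properties":{"offset":{"type":"array","items":{"type":"number"}},"yaw":{"type":"number"}}}},"claw":{"type":"number"},"force":{"type":"number"}},"required":["increments"]}

```bash
ls; mkdir -p pics
python3 - <<'E'
from workcell import env
import cv2, numpy as np
s=env.get_state()
for k,v in s.items(): print(k,np.round(v,4))
for n in("top","side"):
    p,d=env.read_camera(n); cv2.imwrite(f"pics/{n}0.png",p[:,:,::-1]); np.save(f"pics/{n}0.npy",d); np.save(f"pics/{n}0rgb.npy",p)
    print(n,env.camera_model(n), d.min(),d.max())
E
```

```text
pics
clock 0.0
joint_pos [1.0204 0.314  0.0449 1.3036 0.     1.4312]
qvel [0.0004 0.     0.0008 0.001  0.0001 0.0015]
tau [ 1.00000e-04 -4.80628e+01  2.98534e+01  1.94000e-02 -1.00000e-04
  0.00000e+00]
tcp_pos [0.2294 0.5267 0.2304]
orientation [ 0.692   0.1436  0.6925 -0.1449]
wrist_force [ 0.3148 -1.0562  0.0503]
ft_torque [ 0.0056 -0.0219 -0.0107]
finger_gap 0.0852
top {'vertical_fov': 52.8845201199906, 'cx': 258.5001114967852, 'cy': 185.12120084013554, 'D': array([-0.13438046,  0.        ,  0.        ,  0.        ,  0.        ]), 'world_from_camera': array([[ 0.00444041,  0.99186978, -0.12717946,  0.42125267],
       [-0.99973299,  0.00728726,  0.02192795, -0.01462515],
       [ 0.02267646,  0.12704813,  0.99163731,  0.88208704],
       [ 0.        ,  0.        ,  0.        ,  1.        ]])} 0.0 1.4398888
side {'vertical_fov': 42.071133266136925, 'cx': 263.3373834229447, 'cy': 195.64957670431252, 'D': array([-0.05489346,  0.        ,  0.        ,  0.        ,  0.        ]), 'world_from_camera': array([[ 0.95728295,  0.19389988, -0.21450452,  0.23054501],
       [-0.2887638 ,  0.67953858, -0.67442033, -0.9760771 ],
       [ 0.01499407,  0.70755222,  0.70650197,  1.04696166],
       [ 0.        ,  0.        ,  0.        ,  1.        ]])} 0.0 3.517265
```

View pics/top0.png

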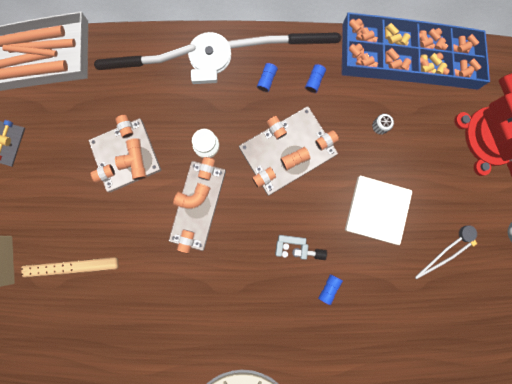

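View pics/side0.png

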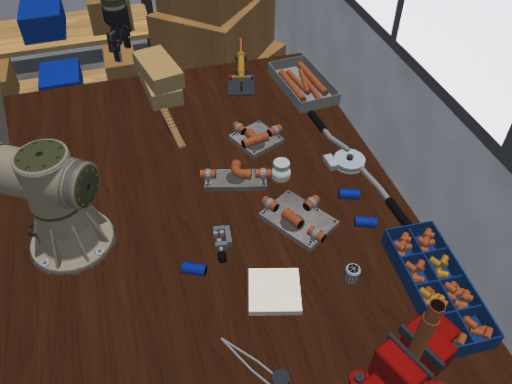

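```bash
cat > h.py <<'E'
import cv2, numpy as np
def cam(m):
    f=192/np.tan(np.radians(m["vertical_fov"])/2)
    return np.array([[f,0,m["cx"]],[0,f,m["cy"]],[0,0,1]]),np.array(m["D"]),np.array(m["world_from_camera"])
def cloud(m,d):
    K,D,T=cam(m)
    v,u=np.mgrid[0:384,0:512]
    pt=cv2.undistortPoints(np.stack([u,v],-1).reshape(-1,1,2).astype(np.float64),K,D).reshape(384,512,2)
    P=np.stack([pt[...,0]*d,-pt[...,1]*d,-d],-1)
    W=P@T[:3,:3].T+T[:3,3]
    W[d<=0]=np.nan
    return W
def project(m,X):
    K,D,T=cam(m)
    c=(np.atleast_2d(X)-T[:3,3])@T[:3,:3]
    c=c*[1,-1,-1]
    return cv2.projectPoints(c.reshape(-1,1,3),np.zeros(3),np.zeros(3),K,D)[0].reshape(-1,2)
def ray_plane(m,uv,z):
    K,D,T=cam(m)
    p=cv2.undistortPoints(np.array(uv,float).reshape(-1,1,2),K,D).reshape(-1,2)
    r=np.c_[p[:,0],-p[:,1],-np.ones(len(p))]@T[:3,:3].T
    o=T[:3,3]; return o+r*((z-o[2])/r[:,2])[:,None]
X0,X1,Y0,Y1,S=0.25,0.80,-0.45,0.45,0.00125
def ortho(m,rgb,z):
    # resample picture onto plane z; image up=+x, right=-y
    xs=np.arange(X1,X0,-S); ys=np.arange(Y1,Y0,-S)
    g=np.stack(np.meshgrid(xs,ys,indexing="ij")+[],-1) if False else np.stack(np.meshgrid(xs,ys,indexing="ij"),-1)
    P=np.concatenate([g,np.full(g.shape[:2]+(1,),z)],-1).reshape(-1,3)
    uv=project(m,P).reshape(g.shape).astype(np.float32)
    return cv2.remap(rgb,uv[...,0],uv[...,1],cv2.INTER_LINEAR)
def load(n,tag):
    return np.load(f"pics/{n}{tag}rgb.npy"),np.load(f"pics/{n}{tag}.npy")
def snap(tag,names=("top","side")):
    from workcell import env
    for n in names:
        p,d=env.read_camera(n); cv2.imwrite(f"pics/{n}{tag}.png",p[:,:,::-1]); np.save(f"pics/{n}{tag}.npy",d); np.save(f"pics/{n}{tag}rgb.npy",p)
E
python3 - <<'E'
from h import *
from workcell import env
for n in("top","side"):
    m=env.camera_model(n); rgb,d=load(n,"0"); W=cloud(m,d)
    o=ortho(m,rgb,0.035); cv2.imwrite(f"pics/ortho_{n}0.png",o[:,:,::-1]); print(o.shape)
    for nm,(u,v) in dict(tile=(380,210),tee_slab=(300,125),cop=(293,158),wood=(330,340)).items():
        if n=="top": print(nm,W[v,u])
    if n=="side":
        for uv in [(275,290),(290,217),(100,300)]: print(W[uv[1],uv[0]])
E
```

```text
(440, 720, 3)
tile [ 0.47670113 -0.31171386  0.01870586]
tee_slab [ 0.67226492 -0.12889762  0.02196191]
cop [ 0.58877163 -0.10875692  0.04977226]
wood [ 1.82610046e-01 -1.97373791e-01 -1.58859517e-04]
(440, 720, 3)
[ 0.47529145 -0.3171475   0.01985933]
[ 0.58042796 -0.11964445  0.04635937]
[ 0.05765033 -0.2144741   0.0007129 ]
```

View pics/ortho_top0.png

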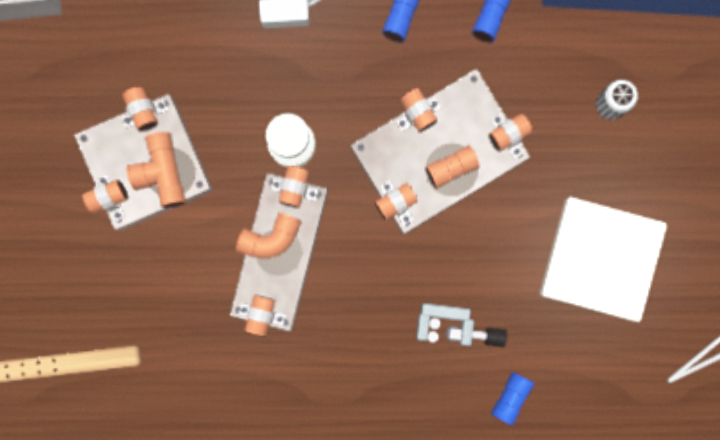

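View pics/ortho_side0.png

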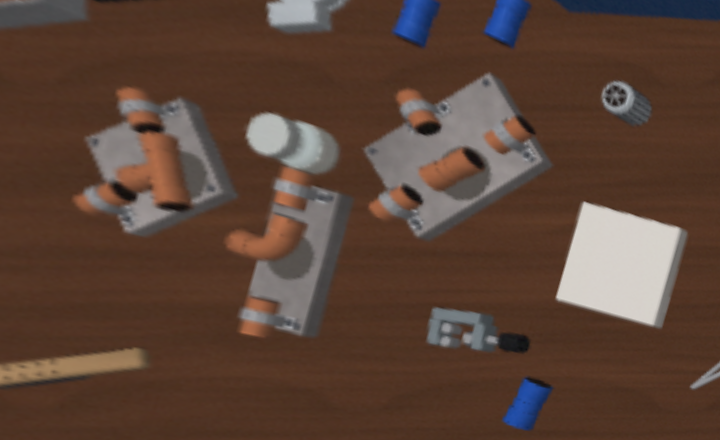

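```bash
cat > fit.py <<'E'
from h import *
from workcell import env
import sys
tag="0"
reg=dict(elbow_board=(75,95,210,230),straight_board=(230,172,328,332),tee_board=(350,68,530,235),tile=(540,195,668,322))
for n in("top","side"):
    m=env.camera_model(n); rgb,d=load(n,tag); W=cloud(m,d)
    sat=rgb.max(-1).astype(int)-rgb.min(-1)
    for b,(a0,b0,a1,b1) in reg.items():
        xa,xb=X1-b1*S-.03,X1-b0*S+.03; ya,yb=Y1-a1*S-.03,Y1-a0*S+.03
        k=(W[...,2]>.013)&(W[...,2]<.027)&(W[...,0]>xa)&(W[...,0]<xb)&(W[...,1]>ya)&(W[...,1]<yb)&(sat<25)&(rgb.max(-1)>(60))
        k=cv2.morphologyEx(k.astype(np.uint8),cv2.MORPH_OPEN,np.ones((2,2)))
        nc,l,st,_=cv2.connectedComponentsWithStats(k)
        i=1+np.argmax(st[1:,4]); 
        # hull in pixel -> ray-plane z=.02 
        v,u=np.nonzero(l==i); P=ray_plane(m,np.c_[u,v],.02)[:,:2]
        r=cv2.minAreaRect((P*1000).astype(np.float32))
        print(n,b,np.round(r[0],1),np.round(r[1],1),round(r[2],1),"z",round(float(np.nanmedian(W[l==i][:,2]))*1000,1))
E
python3 fit.py
```

```text
top elbow_board [587.5 297.4] [133.7  81.6] 22.9 z 21.1
top straight_board [483.6 101.2] [ 80.2 186.1] 75.6 z 20.7
top tee_board [ 611.8 -103.5] [131.4 189. ] 31.3 z 20.8
top tile [ 474.4 -311.2] [131.6 129.7] 74.3 z 20.2
side elbow_board [618.5 222.2] [136.5  44.5] 20.3 z 19.5
side straight_board [484.   93.2] [ 83.6 185. ] 74.1 z 19.8
side tee_board [ 612.8 -109.9] [136.1 189.9] 31.3 z 20.4
side tile [ 475.4 -318.9] [131.7 128.8] 74.4 z 19.9
```

```bash
cat > ov.py <<'E'
from h import *
def box(c,yaw,lx,ly,z):
    R=np.array([[np.cos(yaw),-np.sin(yaw)],[np.sin(yaw),np.cos(yaw)]])
    q=np.array([[1,1],[1,-1],[-1,-1],[-1,1]])*[lx/2,ly/2]
    return np.c_[q@R.T+c,np.full(4,z)]
def draw(img,m,P,col,k,off,closed=True):
    # cv pixel centre convention
    uv=(project(m,P)+.5)*k-off*1.0
    cv2.polylines(img,[np.round(uv*16).astype(np.int32)],closed,col,1,cv2.LINE_AA,4)
E
python3 - <<'E'
from ov import *
from workcell import env
out=[]
for n,(u0,v0,w,h) in dict(top=(85,100,330,155),side=(195,110,150,210)).items():
    m=env.camera_model(n); rgb,d=load(n,"0"); k=2 if n=="top" else 3
    im=cv2.resize(rgb[v0:v0+h,u0:u0+w,::-1].copy(),None,fx=k,fy=k,interpolation=cv2.INTER_CUBIC)
    off=np.array([u0,v0])*k
    for c,y,lx,ly in [((.4744,-.3112),np.radians(-15.7),.13,.13),((.6118,-.1035),np.radians(31.3),.132,.188),((.4836,.1012),np.radians(-14.4),.188,.080),((.613,.290),np.radians(22.9),.132,.132)]:
        draw(im,m,box(c,y,lx,ly,.02),(0,255,0),k,off)
    cv2.imwrite(f"pics/ov_{n}.png",im)
E
```

```text
(no output)
```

View pics/ov_top.png

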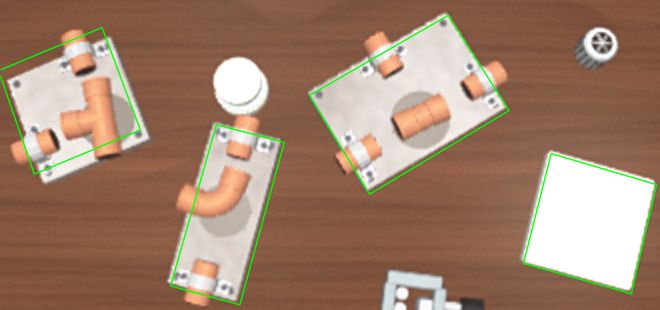

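View pics/ov_side.png

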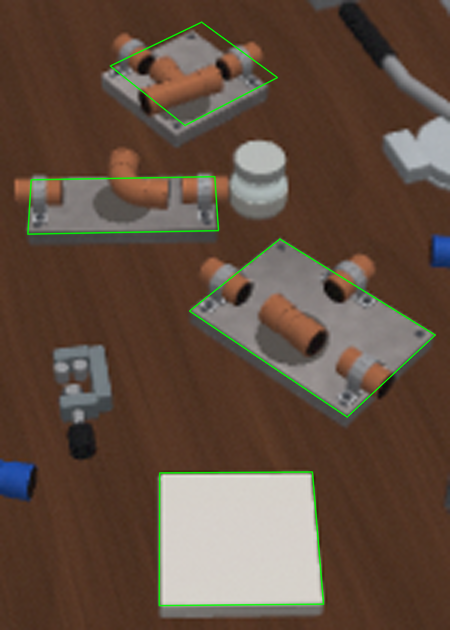

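```bash
cat > fitf.py <<'E'
from ov import *
from scipy.optimize import minimize
R=.0155
def rot(y): return np.array([[np.cos(y),-np.sin(y)],[np.sin(y),np.cos(y)]])
def segs(kind):
    if kind=="coupling": return [[(-.03,0),(.03,0)]]
    if kind=="tee": return [[(-.044,0),(.044,0)],[(0,0),(0,.044)]]
    if kind=="elbow":
        t=np.linspace(0,np.pi/2,7); arc=[(.026-.026*np.sin(a),.026-.026*np.cos(a)) for a in t]
        pts=[(.048,0)]+arc+[(0,.048)]
        return [[pts[i],pts[i+1]] for i in range(len(pts)-1)]
def hulls(m,kind,p,z):
    out=[]; a=np.linspace(0,2*np.pi,24,endpoint=False)
    for s in segs(kind):
        q=np.array(s)@rot(p[2]).T+p[:2]; d=q[1]-q[0]; d/=np.linalg.norm(d); n=np.array([-d[1],d[0]])
        P=np.concatenate([np.c_[e+R*np.cos(a)[:,None]*n, z+R*np.sin(a)] for e in q])
        out.append(cv2.convexHull(project(m,P).astype(np.float32)))
    return out
def sil(m,kind,p,z):
    im=np.zeros((384*2,512*2),np.uint8)
    for h in hulls(m,kind,p,z): cv2.fillConvexPoly(im,np.round((h+.5)*2*16).astype(np.int32),255,cv2.LINE_AA,4)
    return im.astype(np.float32)/255
def fit(kind,p0,tag,models,z=.0355,rad=.06):
    masks={}
    for n,m in models.items():
        rgb,d=load(n,tag); W=cloud(m,d); c=rgb.astype(int)
        k=(c[...,0]-c[...,2]>(75 if n=="top" else 45))&(W[...,2]>z-.012)
        k&=np.hypot(W[...,0]-p0[0],W[...,1]-p0[1])<rad
        nc,l,st,ce=cv2.connectedComponentsWithStats(k.astype(np.uint8)); i=1+np.argmax(st[1:,4])
        masks[n]=cv2.resize((l==i).astype(np.float32),None,fx=2,fy=2,interpolation=cv2.INTER_LINEAR)
    def cost(p,names=list(models)): return sum(np.abs(sil(models[n],kind,p,z)-masks[n]).sum()/masks[n].sum() for n in names)
    res={}
    for names in [["top"],["side"],["top","side"]]:
        names=[q for q in names if q in models]
        if not names: continue
        r=minimize(cost,p0,args=(names,),method="Nelder-Mead",options=dict(initial_simplex=np.array(p0)+np.array([[0,0,0],[.008,0,0],[0,.008,0],[0,0,.15]])))
        res["+".join(names)]=(np.round(r.x[:2]*1000,1),round(np.degrees(r.x[2]),1),round(r.fun,3))
    return res
E
cat > run1.py <<'E'
from fitf import *
from workcell import env
M={n:env.camera_model(n) for n in("top","side")}
f=lambda c,r:(.8-r*S,.45-c*S)
print("coupling",fit("coupling",[*f(453,167),np.radians(-60)],"0",M,rad=.045))
print("tee",fit("tee",[*f(167,172),np.radians(-170)+np.pi],"0",M,rad=.055))
for y in(0,180):
    print("tee",y,fit("tee",[*f(167,172),np.radians(10+y)],"0",M,rad=.055))
print("elbow",fit("elbow",[*f(283,245),np.radians(0)],"0",M,rad=.055))
E
python3 run1.py
python3 - <<'E'
from fitf import *
from workcell import env
for n in ("top","side"):
    rgb,d=load(n,"0")
    W=cloud(env.camera_model(n),d); c=rgb.astype(int)
    k=(c[...,0]-c[...,2]>(75 if n=="top" else 45))&(W[...,2]>.0235)
    cv2.imwrite(f"pics/mask_{n}.png",k.astype(np.uint8)*255)
E
```

```text
coupling {'top': (array([ 593.6, -115.1]), np.float64(-65.8), np.float64(0.275)), 'side': (array([ 586.9, -107.9]), np.float64(-65.6), np.float64(0.405)), 'top+side': (array([ 590.9, -113.4]), np.float64(-63.3), np.float64(0.715))}
tee {'top': (array([589.2, 244.4]), np.float64(13.6), np.float64(0.245)), 'side': (array([587.1, 247.5]), np.float64(15.3), np.float64(0.33)), 'top+side': (array([587.2, 245.7]), np.float64(13.9), np.float64(0.585))}
tee 0 {'top': (array([589.2, 244.4]), np.float64(13.6), np.float64(0.245)), 'side': (array([587.1, 247.5]), np.float64(15.3), np.float64(0.33)), 'top+side': (array([587.2, 245.7]), np.float64(13.9), np.float64(0.585))}
tee 180 {'top': (array([590.4, 247.4]), np.float64(193.5), np.float64(0.7)), 'side': (array([589.1, 267.5]), np.float64(137.8), np.float64(0.476)), 'top+side': (array([588.6, 249. ]), np.float64(190.8), np.float64(1.436))}
elbow {'top': (array([484.5, 104.2]), np.float64(-20.3), np.float64(0.248)), 'side': (array([481.4, 109.2]), np.float64(-22.7), np.float64(0.224)), 'top+side': (array([483.6, 104.7]), np.float64(-18.1), np.float64(0.489))}
```

View pics/mask_side.png

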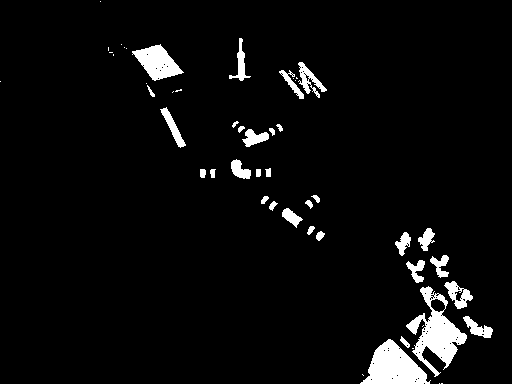

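```bash
cat > ov2.py <<'E'
from fitf import *
from workcell import env
def show(tag,boards,fits,name):
    ims=[]
    for n,(u0,v0,w,h,k) in dict(top=(85,100,330,155,2),side=(195,110,150,145,4)).items():
        m=env.camera_model(n); rgb,d=load(n,tag)
        im=cv2.resize(rgb[v0:v0+h,u0:u0+w,::-1].copy(),None,fx=k,fy=k,interpolation=cv2.INTER_CUBIC)
        off=np.array([u0,v0])*k
        for kind,(c,y) in boards.items():
            lx,ly,jx,jy,ds={"tee":(.188,.132,0,-.028,(0,90,180)),"elbow":(.132,.132,-.028,-.028,(0,90)),"straight":(.188,.08,0,0,(0,180))}[kind]
            draw(im,m,box(c,np.radians(y),lx,ly,.02),(0,255,0),k,off)
            j=rot(np.radians(y))@[jx,jy]+c
            print(kind,"joint",np.round(j,4))
            for a in ds:
                e=np.array([np.cos(np.radians(y+a)),np.sin(np.radians(y+a))])
                for r in (-.014,.014):
                    nn=np.array([-e[1],e[0]])*r
                    draw(im,m,np.array([[*(j+.06*e+nn),.0355],[*(j+.106*e+nn),.0355]]),(255,255,0),k,off,False)
        for kind,p,z in fits:
            for hh in hulls(m,kind,[p[0],p[1],np.radians(p[2])],z):
                cv2.polylines(im,[np.round(((hh+.5)*k-off)*16).astype(np.int32)],True,(255,0,255),1,cv2.LINE_AA,4)
        cv2.imwrite(f"pics/{name}_{n}.png",im)
B={"tee":((.6118,-.1035),-58.7),"straight":((.4836,.1012),-14.4),"elbow":((.6025,.280),22.9)}
E
python3 - <<'E'
from ov2 import *
show("0",B,[("coupling",(.592,-.1135,-63),.0355),("tee",(.588,.245,14),.0355),("elbow",(.4845,.105,-18),.0355)],"ova")
E
```

```text
tee joint [ 0.5879 -0.118 ]
straight joint [0.4836 0.1012]
elbow joint [0.5876 0.2433]
tee joint [ 0.5879 -0.118 ]
straight joint [0.4836 0.1012]
elbow joint [0.5876 0.2433]
```

View pics/ova_top.png

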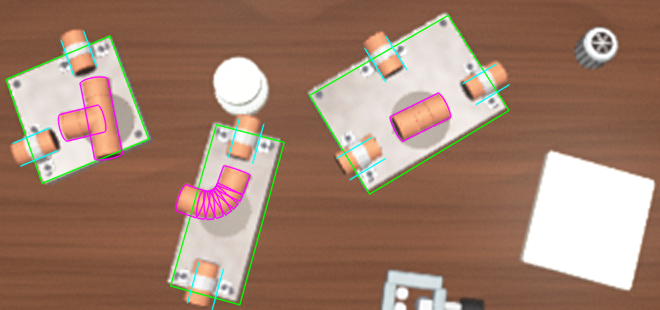

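View pics/ova_side.png

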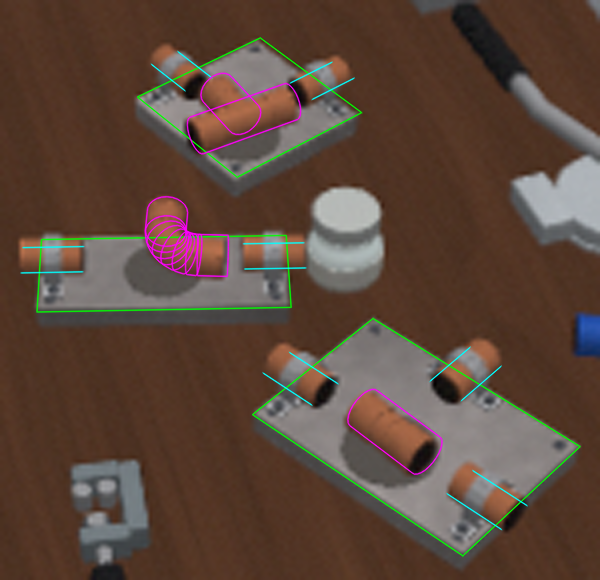

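Run:
```python
import ov2
from ov2 import *
src=open('ov2.py').read()
src=src.replace("top=(85,100,330,155,2),side=(195,110,150,145,4)","top=(165,100,175,150,4),side=(195,160,150,100,5)")
exec(src)
show("0",B,[("coupling",(.592,-.1135,-63),.0355),("elbow",(.4845,.105,-18),.0355)],"ovz")
```

```text
tee joint [ 0.5879 -0.118 ]
straight joint [0.4836 0.1012]
elbow joint [0.5876 0.2433]
tee joint [ 0.5879 -0.118 ]
straight joint [0.4836 0.1012]
elbow joint [0.5876 0.2433]
```

View pics/ovz_top.png

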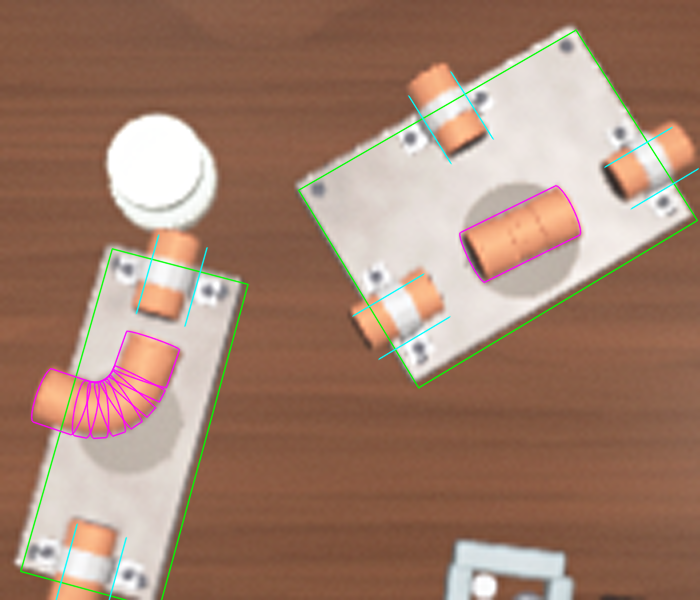

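View pics/ovz_side.png

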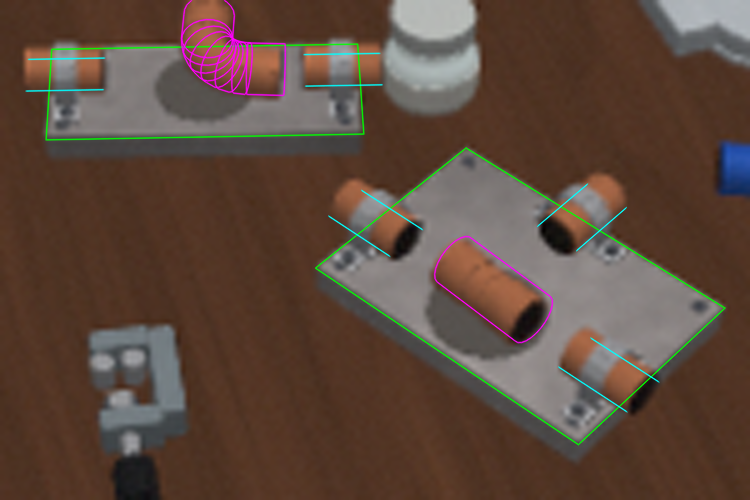

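```bash
cat > nav.py <<'E'
from workcell import env
import numpy as np, sys
from scipy.spatial.transform import Rotation as Ro
def rep(tx=None,ty=None,tz=None,jaw=None):
    """offset (cm, tool axes) and yaw to reach target; jaw = world angle (deg, mod 180) of jaw direction"""
    s=env.get_state(); q=s["orientation"]; A=Ro.from_quat([q[1],q[2],q[3],q[0]]).as_matrix(); p=s["tcp_pos"]
    j=np.degrees(np.arctan2(A[1,1],A[0,1]))
    print("t",round(s["clock"],2),"tcp",np.round(p,4),"jaw",round(j,1),"xdown",np.round(A[:,0],3),"gap",round(s["finger_gap"],4),"F",np.round(s["wrist_force"],1),"q6",round(s["joint_pos"][5],2))
    if tx is not None:
        d=np.array([tx,ty,tz])-p
        print(" offset cm",np.round(A.T@d*100,2))
    if jaw is not None:
        w=(jaw-j+90)%180-90   # world turn needed, +ccw
        print(" yaw", round(-w,1)," (other way",round(-w+(180 if w>0 else -180),1),") -> tool x is down so +yaw = cw")
if __name__=="__main__": rep(*map(float,sys.argv[1:]))
E
python3 nav.py .592 -.1135 .15 27
python3 - <<'E'
import nav;from scipy.spatial.transform import Rotation as Ro
s=nav.env.get_state();q=s["orientation"];print(Ro.from_quat([q[1],q[2],q[3],q[0]]).as_matrix().round(3))
E
```

```text
t 0.1 tcp [0.2294 0.5268 0.2305] jaw 66.5 xdown [-0.001 -0.001 -1.   ] gap 0.0851 F [-0.7  0.1  0. ] q6 1.43
 offset cm [  8.11 -44.21  58.81]
 yaw 39.5  (other way -140.5 ) -> tool x is down so +yaw = cw
[[-0.001  0.399  0.917]
 [-0.001  0.917 -0.399]
 [-1.    -0.002 -0.   ]]
```

>>> {"fn": "servo_tool", "kwargs": {
  "increments": [
    {"offset":[1,-5.5,7.4],"yaw":8},
    {"offset":[2,-11,14.7],"yaw":16},
    {"offset":[3,-16.5,22],"yaw":24},
    {"offset":[4,-22,29.4],"yaw":32},
    {"offset":[5,-27.6,36.8],"yaw":39.5},
    {"offset":[6,-33,44.1],"yaw":39.5},
    {"offset":[8.1,-44.2,58.8],"yaw":39.5},
    {"offset":[8.1,-44.2,58.8],"yaw":39.5}
  ],
  "claw": 0.6,
  "force": 40
}}

```text
clock: 0.9
tcp_pos: [0.4264, 0.1795, 0.1875]
orientation: [0.603, 0.37, 0.603, -0.37]
wrist_force: [1.1, 1.1, -0.2]
finger_gap: 0.0512
```

```bash
python3 nav.py .592 -.1135 .10 27
```

```text
t 0.9 tcp [0.4264 0.1795 0.1875] jaw 27.0 xdown [ 0.  0. -1.] gap 0.0512 F [ 1.1  1.1 -0.2] q6 1.32
 offset cm [ 8.74  1.47 33.63]
 yaw -0.0  (other way 180.0 ) -> tool x is down so +yaw = cw
```

>>> {"fn": "servo_tool", "kwargs": {
  "increments": [
    {"offset":[4,1.5,33.6],"yaw":0},
    {"offset":[4,1.5,33.6],"yaw":0},
    {"offset":[4,1.5,33.6],"yaw":0},
    {"offset":[4,1.5,33.6],"yaw":0},
    {"offset":[6,1.5,33.6],"yaw":0},
    {"offset":[8.7,1.5,33.6],"yaw":0},
    {"offset":[8.7,1.5,33.6],"yaw":0},
    {"offset":[8.7,1.5,33.6],"yaw":0}
  ]
}}

```text
clock: 1.7
tcp_pos: [0.5917, -0.1154, 0.0962]
orientation: [0.6, 0.371, 0.603, -0.372]
wrist_force: [-0.8, -0.1, -0.4]
finger_gap: 0.0512
```

Run:
```python
import nav; from h import *
nav.rep(.592,-.1135,.04,27)
snap("1")
nav.rep(.592,-.1135,.04,27)
for n,k,(u,v,w,h) in (("side",4,(240,130,130,130)),("top",3,(220,80,200,160))):
    im=cv2.imread(f"pics/{n}1.png")[v:v+h,u:u+w]; cv2.imwrite(f"pics/{n}1z.png",cv2.resize(im,None,fx=k,fy=k,interpolation=cv2.INTER_CUBIC))
m=nav.env.camera_model("side"); print(project(m,nav.env.get_state()["tcp_pos"]))
```

```text
t 1.7 tcp [ 0.5917 -0.1154  0.0962] jaw 26.7 xdown [-0.004  0.    -1.   ] gap 0.0512 F [-0.8 -0.1 -0.4] q6 0.78
 offset cm [ 5.62  0.13 -0.14]
 yaw -0.3  (other way 179.7 ) -> tool x is down so +yaw = cw
t 1.8 tcp [ 0.5907 -0.112   0.0989] jaw 26.8 xdown [-0.004  0.001 -1.   ] gap 0.0511 F [-0.3  0.8 -0.6] q6 0.78
 offset cm [5.89 0.06 0.21]
 yaw -0.2  (other way 179.8 ) -> tool x is down so +yaw = cw
[[293.76115222 200.81541892]]
```

View pics/side1z.png

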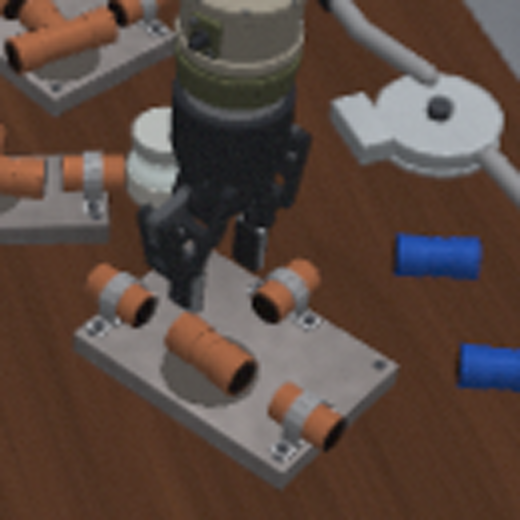

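View pics/top1z.png

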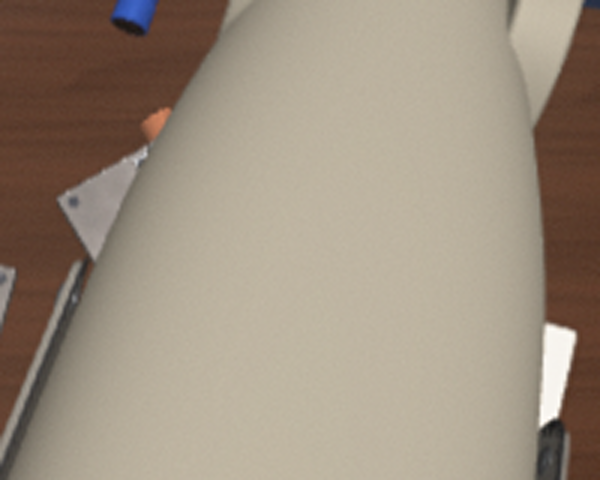

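>>> {"fn": "servo_tool", "kwargs": {
  "increments": [
    {"offset":[2,0.05,0.1],"yaw":0},
    {"offset":[4,0.05,0.1],"yaw":0},
    {"offset":[5.5,0.05,0.1],"yaw":0},
    {"offset":[6.2,0.05,0.1],"yaw":0},
    {"offset":[6.6,0.05,0.1],"yaw":0},
    {"offset":[7,0.05,0.1],"yaw":0},
    {"offset":[7.1,0.05,0.1],"yaw":0},
    {"offset":[7.1,0.05,0.1],"yaw":0}
  ]
}}

```text
clock: 2.6
tcp_pos: [0.5929, -0.1119, 0.0303]
orientation: [0.603, 0.37, 0.603, -0.37]
wrist_force: [0.2, -0.4, 0.8]
finger_gap: 0.0515
```

Run:
```python
import nav; from h import *
nav.rep(.592,-.1135,.024,27)
snap("2",["side"])
nav.rep(.592,-.1135,.024,27)
for n,k,(u,v,w,h) in (("side",6,(250,150,90,90)),):
    im=cv2.imread(f"pics/{n}2.png")[v:v+h,u:u+w]; cv2.imwrite(f"pics/{n}2z.png",cv2.resize(im,None,fx=k,fy=k,interpolation=cv2.INTER_CUBIC))
```

```text
t 2.6 tcp [ 0.5929 -0.1119  0.0303] jaw 27.0 xdown [ 0.001 -0.    -1.   ] gap 0.0515 F [ 0.2 -0.4  0.8] q6 0.78
 offset cm [ 0.63 -0.16  0.1 ]
 yaw -0.0  (other way 180.0 ) -> tool x is down so +yaw = cw
t 2.65 tcp [ 0.593  -0.112   0.0304] jaw 27.0 xdown [ 0.001 -0.    -1.   ] gap 0.0509 F [-0.2  0.1  0. ] q6 0.78
 offset cm [ 0.64 -0.16  0.09]
 yaw -0.0  (other way 180.0 ) -> tool x is down so +yaw = cw
```

View pics/side2z.png

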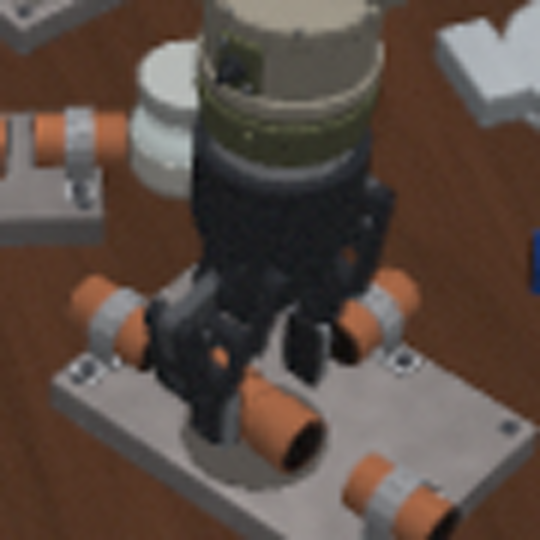

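>>> {"fn": "servo_tool", "kwargs": {
  "increments": [
    {"offset":[0.2,0,0],"yaw":0},
    {"offset":[0.4,0,0],"yaw":0},
    {"offset":[0.5,0,0],"yaw":0},
    {"offset":[0.5,0,0],"yaw":0},
    {"offset":[0.5,0,0],"yaw":0},
    {"offset":[0.5,0,0],"yaw":0},
    {"offset":[0.5,0,0],"yaw":0},
    {"offset":[0.5,0,0],"yaw":0}
  ]
}}

```text
clock: 3.45
tcp_pos: [0.5927, -0.1119, 0.0248]
orientation: [0.603, 0.37, 0.603, -0.37]
wrist_force: [0.7, 0.2, -0.1]
finger_gap: 0.0508
```

>>> {"fn": "servo_tool", "kwargs": {
  "increments": [
    {"offset":[0,0,0],"yaw":0},
    {"offset":[0,0,0],"yaw":0},
    {"offset":[0,0,0],"yaw":0},
    {"offset":[0,0,0],"yaw":0},
    {"offset":[0,0,0],"yaw":0},
    {"offset":[0,0,0],"yaw":0},
    {"offset":[0,0,0],"yaw":0},
    {"offset":[0,0,0],"yaw":0}
  ],
  "claw": 0.2
}}

```text
clock: 4.25
tcp_pos: [0.5928, -0.1119, 0.025]
orientation: [0.603, 0.37, 0.603, -0.37]
wrist_force: [-0.2, -0.1, 2.4]
finger_gap: 0.0298
```

```bash
python3 nav.py
```

```text
t 4.25 tcp [ 0.5928 -0.1119  0.025 ] jaw 27.0 xdown [ 0. -0. -1.] gap 0.0298 F [-0.2 -0.1  2.4] q6 0.78
```

>>> {"fn": "servo_tool", "kwargs": {
  "increments": [
    {"offset":[-1,0,0],"yaw":0},
    {"offset":[-3,0,0],"yaw":0},
    {"offset":[-6,0,0],"yaw":0},
    {"offset":[-9,0,0],"yaw":0},
    {"offset":[-9,0,0],"yaw":0},
    {"offset":[-9,0,0],"yaw":0},
    {"offset":[-9,0,0],"yaw":0},
    {"offset":[-9,0,0],"yaw":0}
  ]
}}

```text
clock: 5.05
tcp_pos: [0.5915, -0.1115, 0.1132]
orientation: [0.602, 0.369, 0.604, -0.37]
wrist_force: [-0.0, -0.7, -1.1]
finger_gap: 0.0303
```

```bash
python3 nav.py .4745 -.3115 .10 27
```

```text
t 5.05 tcp [ 0.5915 -0.1115  0.1132] jaw 27.0 xdown [-0.003  0.001 -1.   ] gap 0.0303 F [-0.  -0.7 -1.1] q6 0.78
 offset cm [  1.33 -19.49  12.53]
 yaw -0.0  (other way 180.0 ) -> tool x is down so +yaw = cw
```

>>> {"fn": "servo_tool", "kwargs": {
  "increments": [
    {"offset":[0,-4,2.6],"yaw":0},
    {"offset":[0,-8,5.2],"yaw":0},
    {"offset":[0,-12,7.7],"yaw":0},
    {"offset":[0,-16,10.3],"yaw":0},
    {"offset":[0.5,-19.5,12.5],"yaw":0},
    {"offset":[1.3,-19.5,12.5],"yaw":0},
    {"offset":[3,-19.5,12.5],"yaw":0},
    {"offset":[4,-19.5,12.5],"yaw":0}
  ]
}}

```text
clock: 5.85
tcp_pos: [0.4744, -0.3109, 0.0726]
orientation: [0.602, 0.37, 0.604, -0.37]
wrist_force: [-0.2, -1.6, -1.5]
finger_gap: 0.0298
```

```bash
python3 nav.py .4745 -.3115 .027 27
```

```text
t 5.85 tcp [ 0.4744 -0.3109  0.0726] jaw 26.9 xdown [-0.002  0.002 -1.   ] gap 0.0298 F [-0.2 -1.6 -1.5] q6 0.38
 offset cm [ 4.56 -0.02  0.07]
 yaw -0.1  (other way 179.9 ) -> tool x is down so +yaw = cw
```

>>> {"fn": "servo_tool", "kwargs": {
  "increments": [
    {"offset":[1.5,0,0],"yaw":0},
    {"offset":[3,0,0],"yaw":0},
    {"offset":[4,0,0],"yaw":0},
    {"offset":[4.4,0,0],"yaw":0},
    {"offset":[4.7,0,0],"yaw":0},
    {"offset":[4.8,0,0],"yaw":0},
    {"offset":[4.8,0,0],"yaw":0},
    {"offset":[4.8,0,0],"yaw":0}
  ]
}}

```text
clock: 6.65
tcp_pos: [0.4758, -0.312, 0.0274]
orientation: [0.603, 0.37, 0.602, -0.37]
wrist_force: [0.1, -0.9, -0.6]
finger_gap: 0.0299
```

```bash
python3 nav.py .4745 -.3115 .026 27
```

```text
t 6.65 tcp [ 0.4758 -0.312   0.0274] jaw 27.0 xdown [ 0.001 -0.001 -1.   ] gap 0.0299 F [ 0.1 -0.9 -0.6] q6 0.38
 offset cm [ 0.14 -0.1  -0.11]
 yaw -0.0  (other way 180.0 ) -> tool x is down so +yaw = cw
```

>>> {"fn": "servo_tool", "kwargs": {
  "increments": [
    {"offset":[0.1,0,0],"yaw":0},
    {"offset":[0.2,0,0],"yaw":0},
    {"offset":[0.2,0,0],"yaw":0},
    {"offset":[0.2,0,0],"yaw":0},
    {"offset":[0.2,0,0],"yaw":0},
    {"offset":[0.2,0,0],"yaw":0},
    {"offset":[0.2,0,0],"yaw":0},
    {"offset":[0.2,0,0],"yaw":0}
  ]
}}

```text
clock: 7.45
tcp_pos: [0.4757, -0.3119, 0.025]
orientation: [0.603, 0.37, 0.603, -0.37]
wrist_force: [-0.1, -0.8, 1.6]
finger_gap: 0.0302
```

>>> {"fn": "servo_tool", "kwargs": {
  "increments": [
    {"offset":[0,0,0],"yaw":0},
    {"offset":[0,0,0],"yaw":0},
    {"offset":[0,0,0],"yaw":0},
    {"offset":[0,0,0],"yaw":0},
    {"offset":[-0.5,0,0],"yaw":0},
    {"offset":[-3,0,0],"yaw":0},
    {"offset":[-7,0,0],"yaw":0},
    {"offset":[-10,0,0],"yaw":0}
  ],
  "claw": 0.6
}}

```text
clock: 8.25
tcp_pos: [0.4757, -0.3119, 0.1269]
orientation: [0.603, 0.37, 0.602, -0.37]
wrist_force: [0.1, -0.2, -0.5]
finger_gap: 0.0514
```

Run:
```python
import nav; from h import *
snap("3")
# tee at (.588,.245,14deg): branch dir 104deg, grip 30mm out
c=np.array([.588,.245])+.03*np.array([np.cos(np.radians(104)),np.sin(np.radians(104))]); print(c)
nav.rep(*c,.13,14)
```

```text
[0.58074234 0.27410887]
t 8.35 tcp [ 0.478  -0.3139  0.1301] jaw 27.0 xdown [ 0.007 -0.006 -1.   ] gap 0.0514 F [-0.1 -1.  -0.5] q6 0.38
 offset cm [ -0.27  35.82 -47.74]
 yaw 13.0  (other way -167.0 ) -> tool x is down so +yaw = cw
```

View pics/side3.png

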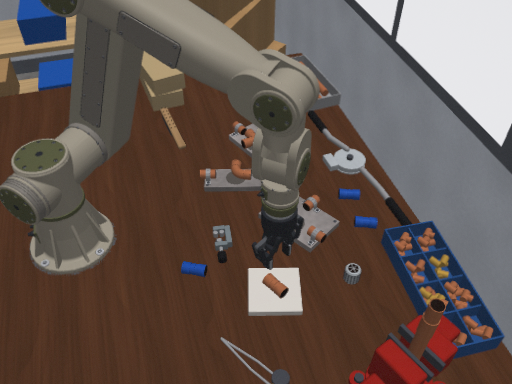

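View pics/top3.png

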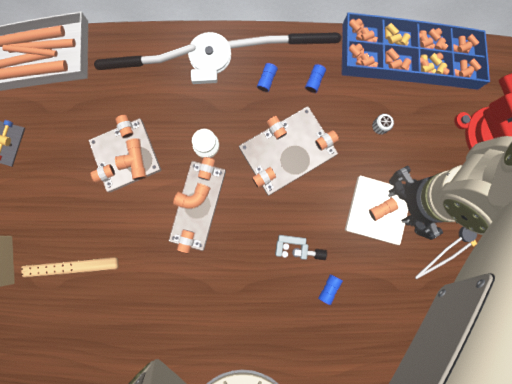

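>>> {"fn": "servo_tool", "kwargs": {
  "increments": [
    {"offset":[0,4,-5.3],"yaw":6},
    {"offset":[0,8,-10.6],"yaw":13},
    {"offset":[0,12,-15.9],"yaw":13},
    {"offset":[0,16,-21.2],"yaw":13},
    {"offset":[0,20,-26.5],"yaw":13},
    {"offset":[0,24,-31.8],"yaw":13},
    {"offset":[0,28,-37.1],"yaw":13},
    {"offset":[0,35.8,-47.7],"yaw":13}
  ]
}}

```text
clock: 9.15
tcp_pos: [0.5449, 0.0842, 0.1244]
orientation: [0.557, 0.435, 0.557, -0.436]
wrist_force: [0.5, -0.7, 0.9]
finger_gap: 0.051
```

Run:
```python
import nav; from h import *
nav.rep(.5807,.2741,.10,14)
rgb,d=load("top","3"); m=nav.env.camera_model("top")
im=cv2.resize(rgb[100:200,235:345,::-1],None,fx=6,fy=6,interpolation=cv2.INTER_CUBIC); cv2.imwrite("pics/circ.png",im)
g=rgb.mean(-1); k=((g>120)&(g<190)&(rgb.max(-1).astype(int)-rgb.min(-1)<30)).astype(np.uint8)
k[:,:270]=0;k[:,320:]=0;k[:140]=0;k[180:]=0
k=cv2.morphologyEx(k,cv2.MORPH_OPEN,np.ones((3,3)))
nc,l,st,ce=cv2.connectedComponentsWithStats(k); i=1+np.argmax(st[1:,4]); print(st[i],ce[i],ray_plane(m,ce[i],.02))
```

```text
t 9.15 tcp [0.5449 0.0842 0.1244] jaw 14.0 xdown [-0. -0. -1.] gap 0.051 F [ 0.5 -0.7  0.9] q6 1.33
 offset cm [  2.44   8.06 -17.57]
 yaw -0.0  (other way 180.0 ) -> tool x is down so +yaw = cw
[281 146  28  28 621] [294.63607085 159.46698873] [[ 0.59139632 -0.11584222  0.02      ]]
```

View pics/circ.png

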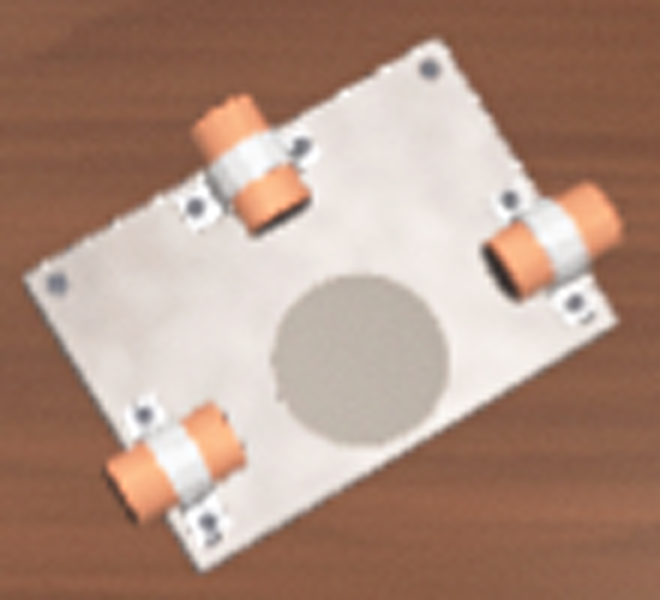

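>>> {"fn": "servo_tool", "kwargs": {
  "increments": [
    {"offset":[0,2,-4.4],"yaw":0},
    {"offset":[0,4,-8.8],"yaw":0},
    {"offset":[0,6,-13.2],"yaw":0},
    {"offset":[0.5,8,-17.5],"yaw":0},
    {"offset":[1.5,8.05,-17.55],"yaw":0},
    {"offset":[3.5,8.05,-17.55],"yaw":0},
    {"offset":[4.5,8.05,-17.55],"yaw":0},
    {"offset":[4.5,8.05,-17.55],"yaw":0}
  ]
}}

```text
clock: 9.95
tcp_pos: [0.5791, 0.2708, 0.0773]
orientation: [0.556, 0.434, 0.558, -0.437]
wrist_force: [-0.0, -0.3, 0.3]
finger_gap: 0.0512
```

Run:
```python
import nav; from h import *
snap("4",["side"])
nav.rep(.5807,.2741,.03,14)
for n,k,(u,v,w,h) in (("side",6,(210,85,100,90)),):
    im=cv2.imread(f"pics/{n}4.png")[v:v+h,u:u+w]; cv2.imwrite(f"pics/{n}4z.png",cv2.resize(im,None,fx=k,fy=k,interpolation=cv2.INTER_CUBIC))
```

```text
t 10.0 tcp [0.58   0.2709 0.0787] jaw 13.9 xdown [-0.003 -0.001 -1.   ] gap 0.051 F [-0.2  0.   0.1] q6 1.64
 offset cm [ 4.87  0.16 -0.29]
 yaw -0.1  (other way 179.9 ) -> tool x is down so +yaw = cw
```

View pics/side4z.png

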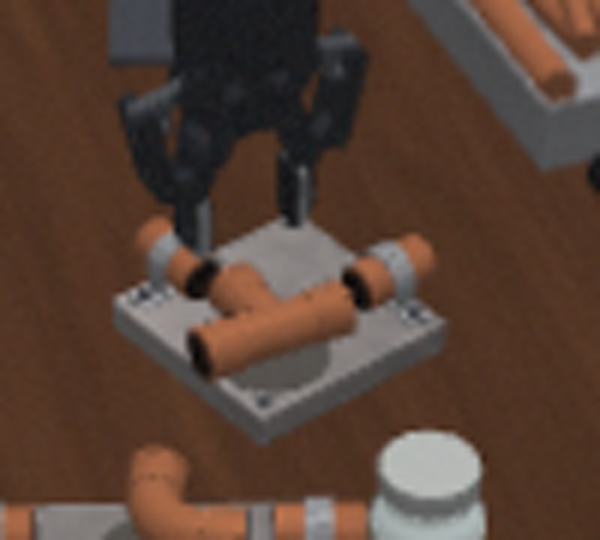

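>>> {"fn": "servo_tool", "kwargs": {
  "increments": [
    {"offset":[0,0.15,-0.4],"yaw":0},
    {"offset":[1,0.15,-0.4],"yaw":0},
    {"offset":[2,0.15,-0.4],"yaw":0},
    {"offset":[3,0.15,-0.4],"yaw":0},
    {"offset":[4,0.15,-0.4],"yaw":0},
    {"offset":[4.6,0.15,-0.4],"yaw":0},
    {"offset":[5,0.15,-0.4],"yaw":0},
    {"offset":[5,0.15,-0.4],"yaw":0}
  ]
}}

```text
clock: 10.8
tcp_pos: [0.581, 0.276, 0.029]
orientation: [0.557, 0.435, 0.557, -0.436]
wrist_force: [-0.6, 0.4, 0.2]
finger_gap: 0.0514
```

```bash
python3 nav.py .5807 .2751 .025 14
```

```text
t 10.8 tcp [0.581 0.276 0.029] jaw 14.0 xdown [-0.001 -0.    -1.   ] gap 0.0514 F [-0.6  0.4  0.2] q6 1.65
 offset cm [ 0.4  -0.05  0.08]
 yaw -0.0  (other way 180.0 ) -> tool x is down so +yaw = cw
```

>>> {"fn": "servo_tool", "kwargs": {
  "increments": [
    {"offset":[0.2,0,0],"yaw":0},
    {"offset":[0.4,0,0],"yaw":0},
    {"offset":[0.4,0,0],"yaw":0},
    {"offset":[0.4,0,0],"yaw":0},
    {"offset":[0.4,0,0],"yaw":0},
    {"offset":[0.4,0,0],"yaw":0},
    {"offset":[0.4,0,0],"yaw":0},
    {"offset":[0.4,0,0],"yaw":0}
  ]
}}

```text
clock: 11.6
tcp_pos: [0.5815, 0.2762, 0.0259]
orientation: [0.557, 0.436, 0.557, -0.435]
wrist_force: [-0.3, -0.1, -0.7]
finger_gap: 0.0516
```

>>> {"fn": "servo_tool", "kwargs": {
  "increments": [
    {"offset":[0,0,0],"yaw":0},
    {"offset":[0,0,0],"yaw":0},
    {"offset":[0,0,0],"yaw":0},
    {"offset":[0,0,0],"yaw":0},
    {"offset":[0,0,0],"yaw":0},
    {"offset":[0,0,0],"yaw":0},
    {"offset":[0,0,0],"yaw":0},
    {"offset":[0,0,0],"yaw":0}
  ],
  "claw": 0.2,
  "force": 50
}}

```text
clock: 12.4
tcp_pos: [0.5814, 0.2762, 0.0261]
orientation: [0.557, 0.436, 0.557, -0.435]
wrist_force: [-2.5, 0.4, 5.7]
finger_gap: 0.0301
```

>>> {"fn": "servo_tool", "kwargs": {
  "increments": [
    {"offset":[-1,0,0],"yaw":0},
    {"offset":[-3,0,0],"yaw":0},
    {"offset":[-6,0,0],"yaw":0},
    {"offset":[-9,0,0],"yaw":0},
    {"offset":[-9,0,0],"yaw":0},
    {"offset":[-9,0,0],"yaw":0},
    {"offset":[-9,0,0],"yaw":0},
    {"offset":[-9,0,0],"yaw":0}
  ]
}}

```text
clock: 13.2
tcp_pos: [0.5803, 0.2757, 0.1139]
orientation: [0.556, 0.435, 0.558, -0.436]
wrist_force: [-0.1, -0.8, -1.7]
finger_gap: 0.03
```

Run:
```python
import nav; from h import *
snap("5",["side"])
b=np.radians(31.3)
# grasp 31 mm out along branch
c=np.array([.591,-.116])+.031*np.array([np.cos(b),np.sin(b)]); print(c)
nav.rep(*c,.11,-58.7)
for n,k,(u,v,w,h) in (("side",6,(210,65,100,90)),):
    im=cv2.imread(f"pics/{n}5.png")[v:v+h,u:u+w]; cv2.imwrite(f"pics/{n}5z.png",cv2.resize(im,None,fx=k,fy=k,interpolation=cv2.INTER_CUBIC))
```

```text
[ 0.61748822 -0.09989491]
t 13.25 tcp [0.5805 0.2758 0.1141] jaw 14.0 xdown [-0.003 -0.001 -1.   ] gap 0.03 F [-0.2  0.4 -1.6] q6 1.65
 offset cm [ 0.43 -5.47 37.35]
 yaw 72.7  (other way -107.3 ) -> tool x is down so +yaw = cw
```

View pics/side5z.png

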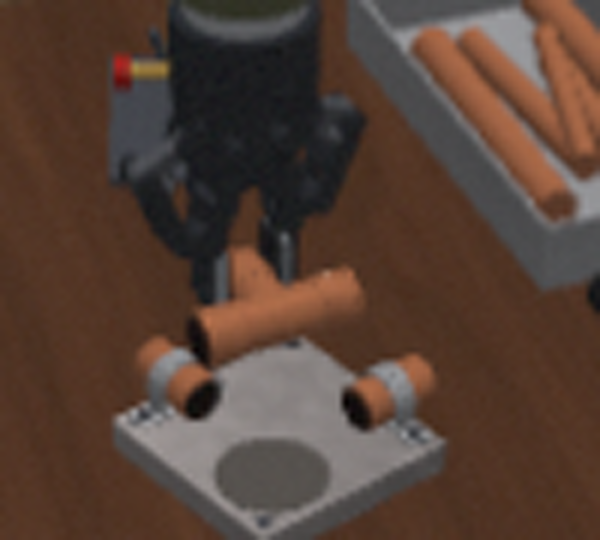

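>>> {"fn": "servo_tool", "kwargs": {
  "increments": [
    {"offset":[-1,-0.7,4.7],"yaw":8},
    {"offset":[-1,-1.4,9.4],"yaw":16},
    {"offset":[-1,-2.1,14],"yaw":24},
    {"offset":[-1,-2.8,18.7],"yaw":32},
    {"offset":[-1,-3.5,23.4],"yaw":40},
    {"offset":[-1,-4.1,28],"yaw":48},
    {"offset":[-1,-4.8,32.7],"yaw":56},
    {"offset":[-1,-5.5,37.3],"yaw":64}
  ]
}}

```text
clock: 14.05
tcp_pos: [0.6176, -0.101, 0.1249]
orientation: [-0.239, -0.665, -0.24, 0.666]
wrist_force: [-0.2, 0.3, -2.2]
finger_gap: 0.03
```

```bash
python3 nav.py .6175 -.0999 .11 -58.7
```

```text
t 14.05 tcp [ 0.6176 -0.101   0.1249] jaw -50.4 xdown [-0.001  0.    -1.   ] gap 0.03 F [-0.2  0.3 -2.2] q6 2.16
 offset cm [ 1.49 -0.09 -0.06]
 yaw 8.3  (other way -171.7 ) -> tool x is down so +yaw = cw
```

>>> {"fn": "servo_tool", "kwargs": {
  "increments": [
    {"offset":[0,0,0],"yaw":5},
    {"offset":[0,0,0],"yaw":8.6},
    {"offset":[1,0,0],"yaw":8.6},
    {"offset":[2.5,0,0],"yaw":8.6},
    {"offset":[4,0,0],"yaw":8.6},
    {"offset":[5,0,0],"yaw":8.6},
    {"offset":[5,0,0],"yaw":8.6},
    {"offset":[5,0,0],"yaw":8.6}
  ]
}}

```text
clock: 14.85
tcp_pos: [0.6179, -0.0988, 0.0754]
orientation: [-0.191, -0.68, -0.192, 0.681]
wrist_force: [0.8, 1.0, -1.5]
finger_gap: 0.0299
```

Run:
```python
import nav; from h import *
snap("6",["side"])
nav.rep(.6175,-.0999,.027,-58.7)
for n,k,(u,v,w,h) in (("side",6,(250,145,100,100)),):
    im=cv2.imread(f"pics/{n}6.png")[v:v+h,u:u+w]; cv2.imwrite(f"pics/{n}6z.png",cv2.resize(im,None,fx=k,fy=k,interpolation=cv2.INTER_CUBIC))
```

```text
t 14.9 tcp [ 0.6184 -0.099   0.0761] jaw -58.6 xdown [ 0.001 -0.    -1.   ] gap 0.0302 F [ 0.1 -0.2 -1.6] q6 2.31
 offset cm [4.91 0.03 0.13]
 yaw 0.1  (other way -179.9 ) -> tool x is down so +yaw = cw
```

View pics/side6z.png

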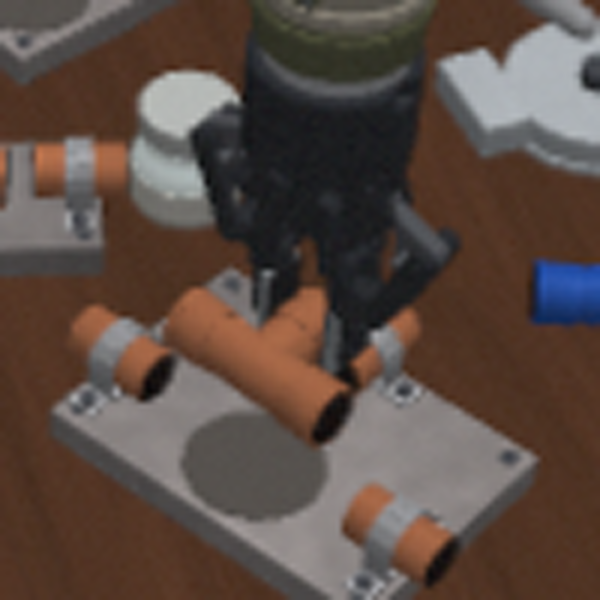

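Tee is held flat, aimed over the joint mark. Lowering.

>>> {"fn": "servo_tool", "kwargs": {
  "increments": [
    {"offset":[1.5,0,0.05],"yaw":0},
    {"offset":[3,0,0.1],"yaw":0},
    {"offset":[4,0,0.1],"yaw":0},
    {"offset":[4.4,0,0.1],"yaw":0},
    {"offset":[4.7,0,0.1],"yaw":0},
    {"offset":[4.8,0,0.1],"yaw":0},
    {"offset":[4.9,0,0.1],"yaw":0},
    {"offset":[4.9,0,0.1],"yaw":0}
  ]
}}

```text
clock: 15.7
tcp_pos: [0.6176, -0.0997, 0.0272]
orientation: [0.191, 0.681, 0.191, -0.681]
wrist_force: [-0.4, -0.0, -2.6]
finger_gap: 0.0298
```

```bash
python3 nav.py .6175 -.0999 .026 -58.7
```

```text
t 15.7 tcp [ 0.6176 -0.0997  0.0272] jaw -58.6 xdown [ 0.001 -0.    -1.   ] gap 0.0298 F [-0.4 -0.  -2.6] q6 2.31
 offset cm [0.12 0.01 0.02]
 yaw 0.1  (other way -179.9 ) -> tool x is down so +yaw = cw
```

>>> {"fn": "servo_tool", "kwargs": {
  "increments": [
    {"offset":[0.1,0,0],"yaw":0},
    {"offset":[0.2,0,0],"yaw":0},
    {"offset":[0.2,0,0],"yaw":0},
    {"offset":[0.2,0,0],"yaw":0},
    {"offset":[0.2,0,0],"yaw":0},
    {"offset":[0.2,0,0],"yaw":0},
    {"offset":[0.2,0,0],"yaw":0},
    {"offset":[0.2,0,0],"yaw":0}
  ]
}}

```text
clock: 16.5
tcp_pos: [0.6177, -0.0997, 0.0261]
orientation: [0.191, 0.681, 0.191, -0.68]
wrist_force: [-1.7, 0.8, 5.7]
finger_gap: 0.0298
```

>>> {"fn": "servo_tool", "kwargs": {
  "increments": [
    {"offset":[0,0,0],"yaw":0},
    {"offset":[0,0,0],"yaw":0},
    {"offset":[0,0,0],"yaw":0},
    {"offset":[0,0,0],"yaw":0},
    {"offset":[-0.5,0,0],"yaw":0},
    {"offset":[-3,0,0],"yaw":0},
    {"offset":[-7,0,0],"yaw":0},
    {"offset":[-10,0,0],"yaw":0}
  ],
  "claw": 0.6
}}

```text
clock: 17.3
tcp_pos: [0.6175, -0.0997, 0.1269]
orientation: [0.191, 0.681, 0.191, -0.68]
wrist_force: [1.3, -0.5, -0.8]
finger_gap: 0.0511
```

Run:
```python
import nav; from h import *
snap("7",["side"])
# elbow (.4845,.105,-18): grip which leg? target x dir 22.9
for nm,a in (("x",-18),("y",72)):
    r=np.radians(a); c=np.array([.4845,.105])+.036*np.array([np.cos(r),np.sin(r)]); print(nm,c); nav.rep(*c,.12,a+90)
for n,k,(u,v,w,h) in (("side",6,(250,145,100,100)),):
    im=cv2.imread(f"pics/{n}7.png")[v:v+h,u:u+w]; cv2.imwrite(f"pics/{n}7z.png",cv2.resize(im,None,fx=k,fy=k,interpolation=cv2.INTER_CUBIC))
```

```text
x [0.51873803 0.09387539]
t 17.35 tcp [ 0.6203 -0.1005  0.1325] jaw -58.6 xdown [ 0.009 -0.003 -1.   ] gap 0.0511 F [ 1.  -0.4  3.6] q6 2.31
 offset cm [  1.12 -21.89  -1.44]
 yaw 49.4  (other way -130.6 ) -> tool x is down so +yaw = cw
y [0.49562461 0.13923803]
t 17.35 tcp [ 0.6203 -0.1005  0.1325] jaw -58.6 xdown [ 0.009 -0.003 -1.   ] gap 0.0511 F [ 1.  -0.4  3.6] q6 2.31
 offset cm [  1.08 -26.96  -1.83]
 yaw -40.6  (other way 139.4 ) -> tool x is down so +yaw = cw
```

View pics/side7z.png

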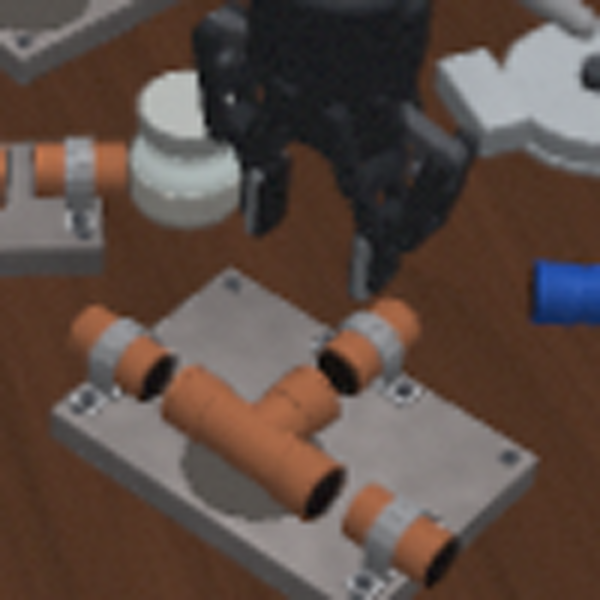

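>>> {"fn": "servo_tool", "kwargs": {
  "increments": [
    {"offset":[0,-3.9,-0.2],"yaw":-8},
    {"offset":[0,-7.8,-0.5],"yaw":-16},
    {"offset":[0,-11.7,-0.8],"yaw":-24},
    {"offset":[0,-15.6,-1.1],"yaw":-32},
    {"offset":[0,-19.5,-1.4],"yaw":-40.6},
    {"offset":[0,-23.4,-1.6],"yaw":-40.6},
    {"offset":[0,-26.9,-1.8],"yaw":-40.6},
    {"offset":[2,-26.9,-1.8],"yaw":-40.6}
  ]
}}

```text
clock: 18.15
tcp_pos: [0.4922, 0.1429, 0.1071]
orientation: [0.417, 0.573, 0.416, -0.57]
wrist_force: [1.2, -0.5, -0.5]
finger_gap: 0.051
```

Run:
```python
import nav; from h import *
snap("8",["top"])
nav.rep(.4956,.1392,.07,-18)
```

```text
t 18.2 tcp [0.4906 0.1412 0.1028] jaw -17.8 xdown [-0.001  0.    -1.   ] gap 0.0516 F [-1.4 -0.9 -2.4] q6 2.0
 offset cm [3.28 0.54 0.04]
 yaw 0.2  (other way -179.8 ) -> tool x is down so +yaw = cw
```

View pics/top8.png

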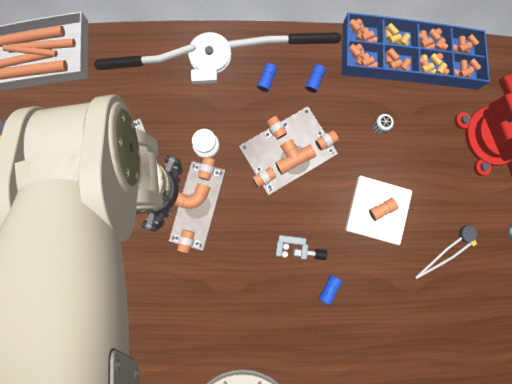

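>>> {"fn": "servo_tool", "kwargs": {
  "increments": [
    {"offset":[0,0.2,0],"yaw":0},
    {"offset":[1,0.2,0],"yaw":0},
    {"offset":[2,0.2,0],"yaw":0},
    {"offset":[3,0.2,0],"yaw":0},
    {"offset":[3,0.2,0],"yaw":0},
    {"offset":[3,0.2,0],"yaw":0},
    {"offset":[3,0.2,0],"yaw":0},
    {"offset":[3,0.2,0],"yaw":0}
  ]
}}

```text
clock: 19.0
tcp_pos: [0.4949, 0.1388, 0.0752]
orientation: [0.416, 0.572, 0.415, -0.572]
wrist_force: [-0.3, -0.4, -0.8]
finger_gap: 0.0515
```

Run:
```python
import nav; from h import *
snap("9",["side"])
nav.rep(.4956,.1392,.026,-18)
for n,k,(u,v,w,h) in (("side",6,(195,120,100,90)),):
    im=cv2.imread(f"pics/{n}9.png")[v:v+h,u:u+w]; cv2.imwrite(f"pics/{n}9z.png",cv2.resize(im,None,fx=k,fy=k,interpolation=cv2.INTER_CUBIC))
```

```text
t 19.05 tcp [0.4949 0.1389 0.0752] jaw -18.0 xdown [ 0.001  0.    -1.   ] gap 0.0511 F [ 1.3 -0.5  0.2] q6 2.0
 offset cm [ 4.92  0.05 -0.05]
 yaw -0.0  (other way 180.0 ) -> tool x is down so +yaw = cw
```

View pics/side9z.png

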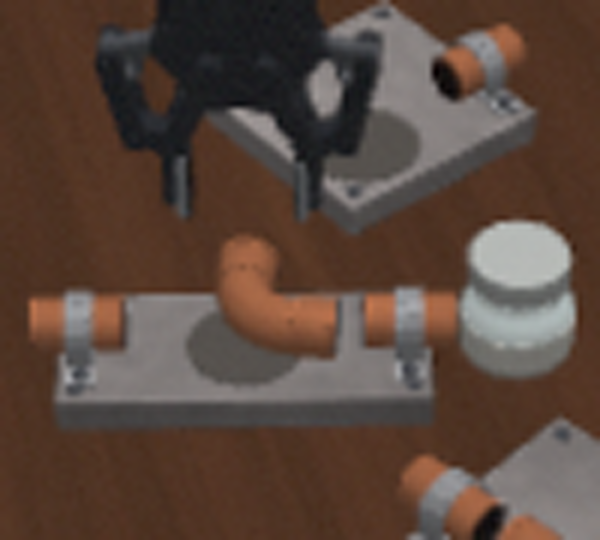

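>>> {"fn": "servo_tool", "kwargs": {
  "increments": [
    {"offset":[1.5,0.05,-0.05],"yaw":0},
    {"offset":[3,0.05,-0.05],"yaw":0},
    {"offset":[4,0.05,-0.05],"yaw":0},
    {"offset":[4.5,0.05,-0.05],"yaw":0},
    {"offset":[4.9,0.05,-0.05],"yaw":0},
    {"offset":[5,0.05,-0.05],"yaw":0},
    {"offset":[5,0.05,-0.05],"yaw":0},
    {"offset":[5,0.05,-0.05],"yaw":0}
  ]
}}

```text
clock: 19.85
tcp_pos: [0.4956, 0.1392, 0.0253]
orientation: [0.416, 0.572, 0.415, -0.572]
wrist_force: [-0.6, -0.3, 0.2]
finger_gap: 0.0511
```

>>> {"fn": "servo_tool", "kwargs": {
  "increments": [
    {"offset":[0,0,0],"yaw":0},
    {"offset":[0,0,0],"yaw":0},
    {"offset":[0,0,0],"yaw":0},
    {"offset":[0,0,0],"yaw":0},
    {"offset":[0,0,0],"yaw":0},
    {"offset":[0,0,0],"yaw":0},
    {"offset":[0,0,0],"yaw":0},
    {"offset":[0,0,0],"yaw":0}
  ],
  "claw": 0.2,
  "force": 50
}}

```text
clock: 20.65
tcp_pos: [0.4954, 0.1392, 0.0254]
orientation: [0.416, 0.572, 0.415, -0.572]
wrist_force: [-0.2, 0.2, 5.0]
finger_gap: 0.0299
```

>>> {"fn": "servo_tool", "kwargs": {
  "increments": [
    {"offset":[-1,0,0],"yaw":0},
    {"offset":[-3,0,0],"yaw":0},
    {"offset":[-6,0,0],"yaw":0},
    {"offset":[-9,0,0],"yaw":0},
    {"offset":[-9,0,0],"yaw":0},
    {"offset":[-9,0,0],"yaw":0},
    {"offset":[-9,0,0],"yaw":0},
    {"offset":[-9,0,0],"yaw":0}
  ]
}}

```text
clock: 21.45
tcp_pos: [0.494, 0.139, 0.1134]
orientation: [-0.415, -0.571, -0.416, 0.573]
wrist_force: [-0.3, 0.3, -1.1]
finger_gap: 0.03
```

Run:
```python
import nav; from h import *
snap("10",["side"])
rgb,d=load("side","9"); m=nav.env.camera_model("side")
# heat-mark circle centres on boards
for nm,(u0,v0,u1,v1) in dict(straight=(222,168,250,190),elbow=(240,135,270,155)).items():
    sub=rgb[v0:v1,u0:u1].astype(int)
    g=sub.mean(-1); print(nm,np.percentile(g,[10,50,90]))
for n,k,(u,v,w,h) in (("side",6,(195,110,100,90)),):
    im=cv2.imread(f"pics/{n}10.png")[v:v+h,u:u+w]; cv2.imwrite(f"pics/{n}10z.png",cv2.resize(im,None,fx=k,fy=k,interpolation=cv2.INTER_CUBIC))
# elbow-board circle seen free in side5 (tee lifted)
im=cv2.imread("pics/side5.png"); 
g=im.mean(-1); sat=im.max(-1).astype(int)-im.min(-1)
print(np.round(g[144,235:275]))
b=np.radians(22.9); 
for j in [(.589,.245)]:
    e=np.array([np.cos(b+np.pi/2),np.sin(b+np.pi/2)]); nav.rep(*(np.array(j)+.036*e),.12,22.9); print(np.array(j)+.036*e)
```

```text
straight [ 68.5         92.16666667 126.        ]
elbow [ 30.          80.5        133.03333333]
[ 72.  76.  76.  74.  85. 108. 144. 141. 144. 142. 122.  82.  82.  82.
  83.  82.  81.  82.  83.  82.  83.  82.  82.  81.  82.  82.  83.  82.
  81.  90. 120. 130. 131. 132. 131. 132. 132. 126. 109.  79.]
t 21.5 tcp [0.4941 0.139  0.1135] jaw -18.0 xdown [-0.003 -0.    -1.   ] gap 0.0302 F [ 0.6 -0.6 -2.3] q6 2.0
 offset cm [ -0.67   3.38 -15.73]
 yaw -40.9  (other way 139.1 ) -> tool x is down so +yaw = cw
[0.57499154 0.27816267]
```

View pics/side10z.png

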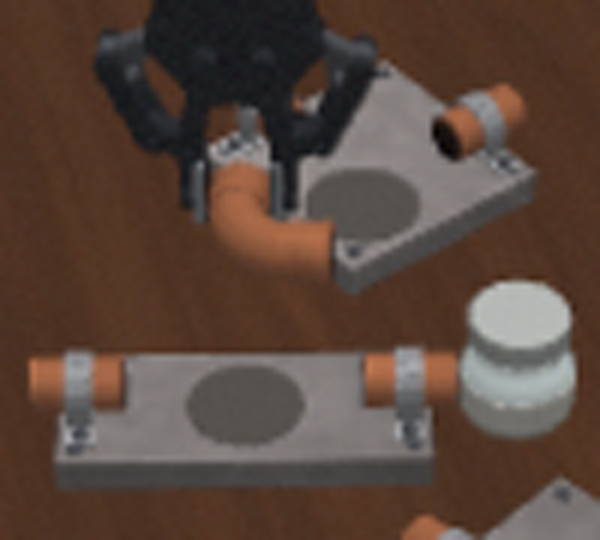

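Run:
```python
import nav; from h import *
m=nav.env.camera_model("side")
for tag,(u0,v0,u1,v1) in (("10",(222,165,250,190)),("5",(240,130,272,156)),("4",(240,130,272,156))):
    im=cv2.imread(f"pics/side{tag}.png"); g=im.mean(-1); sat=im.max(-1).astype(int)-im.min(-1)
    k=((g>70)&(g<100)&(sat<20)).astype(np.uint8); M=np.zeros_like(k); M[v0:v1,u0:u1]=1; k&=M
    nc,l,st,ce=cv2.connectedComponentsWithStats(k,connectivity=4); i=1+np.argmax(st[1:,4])
    c=max(cv2.findContours((l==i).astype(np.uint8),cv2.RETR_EXTERNAL,cv2.CHAIN_APPROX_NONE)[0],key=len)
    e=cv2.fitEllipse(c); print(tag,st[i],ce[i],np.round(e[0],2),np.round(e[1],1),ray_plane(m,ce[i],.02).round(4),ray_plane(m,e[0],.02).round(4))
```

```text
10 [226 171  20  13 204] [235.35294118 177.05392157] [235.34 177.05] [12.4 18.7] [[0.484  0.1036 0.02  ]] [[0.4839 0.1036 0.02  ]]
5 [246 138  19  13 184] [254.92391304 143.7173913 ] [254.89 143.71] [11.4 18.3] [[0.585  0.2405 0.02  ]] [[0.585  0.2406 0.02  ]]
4 [240 145  32  11  97] [257.06185567 150.81443299] [255.39 141.01] [26.5 32.3] [[0.5817 0.2042 0.02  ]] [[0.5904 0.2536 0.02  ]]
```

>>> {"fn": "servo_tool", "kwargs": {
  "increments": [
    {"offset":[0,0.6,-3],"yaw":-8},
    {"offset":[0,1.2,-6],"yaw":-16},
    {"offset":[0,1.9,-9],"yaw":-24},
    {"offset":[0,2.5,-12],"yaw":-32},
    {"offset":[0,3.2,-15.4],"yaw":-40.9},
    {"offset":[1,3.2,-15.4],"yaw":-40.9},
    {"offset":[3,3.2,-15.4],"yaw":-40.9},
    {"offset":[4,3.2,-15.4],"yaw":-40.9}
  ]
}}

```text
clock: 22.3
tcp_pos: [0.5714, 0.2751, 0.0718]
orientation: [0.588, 0.39, 0.59, -0.392]
wrist_force: [-0.5, 0.2, -1.4]
finger_gap: 0.0299
```

>>> {"fn": "servo_tool", "kwargs": {
  "increments": [
    {"offset":[0,0,0],"yaw":0},
    {"offset":[0,0,0],"yaw":0},
    {"offset":[0,0,0],"yaw":0},
    {"offset":[0,0,0],"yaw":0},
    {"offset":[0,0,0],"yaw":0},
    {"offset":[0,0,0],"yaw":0},
    {"offset":[0,0,0],"yaw":0},
    {"offset":[0,0,0],"yaw":0}
  ]
}}

```text
clock: 23.1
tcp_pos: [0.5732, 0.2757, 0.0749]
orientation: [0.589, 0.391, 0.589, -0.391]
wrist_force: [-0.2, 0.2, -1.0]
finger_gap: 0.0301
```

Run:
```python
import nav; from h import *
snap("11",["side"])
nav.rep(.573,.2757,.026,22.9)
for n,k,(u,v,w,h) in (("side",6,(210,75,100,90)),):
    im=cv2.imread(f"pics/{n}11.png")[v:v+h,u:u+w]; cv2.imwrite(f"pics/{n}11z.png",cv2.resize(im,None,fx=k,fy=k,interpolation=cv2.INTER_CUBIC))
```

```text
t 23.15 tcp [0.5733 0.2757 0.0749] jaw 22.9 xdown [ 0.  0. -1.] gap 0.0299 F [ 0.8 -0.4 -1.4] q6 1.49
 offset cm [ 4.89 -0.03 -0.01]
 yaw -0.0  (other way 180.0 ) -> tool x is down so +yaw = cw
```

View pics/side11z.png

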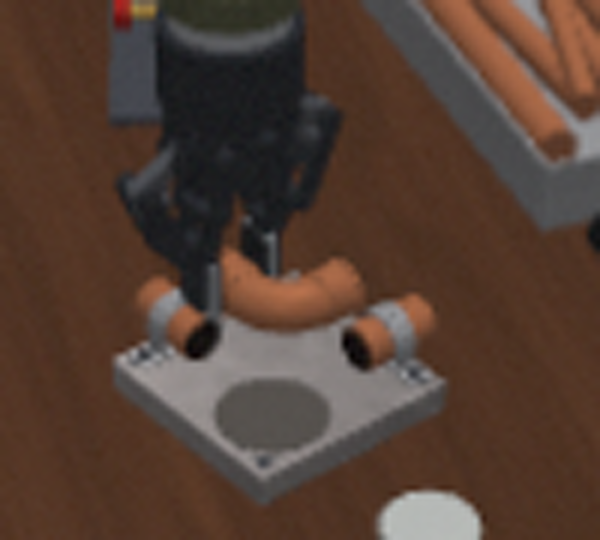

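>>> {"fn": "servo_tool", "kwargs": {
  "increments": [
    {"offset":[1.5,0,0],"yaw":0},
    {"offset":[3,0,0],"yaw":0},
    {"offset":[4,0,0],"yaw":0},
    {"offset":[4.4,0,0],"yaw":0},
    {"offset":[4.7,0,0],"yaw":0},
    {"offset":[4.9,0,0],"yaw":0},
    {"offset":[4.95,0,0],"yaw":0},
    {"offset":[4.95,0,0],"yaw":0}
  ]
}}

```text
clock: 23.95
tcp_pos: [0.5736, 0.2758, 0.0257]
orientation: [0.589, 0.391, 0.589, -0.391]
wrist_force: [0.3, 0.6, -2.0]
finger_gap: 0.0298
```

>>> {"fn": "servo_tool", "kwargs": {
  "increments": [
    {"offset":[0,0,0],"yaw":0},
    {"offset":[0,0,0],"yaw":0},
    {"offset":[0,0,0],"yaw":0},
    {"offset":[0,0,0],"yaw":0},
    {"offset":[-0.5,0,0],"yaw":0},
    {"offset":[-3,0,0],"yaw":0},
    {"offset":[-7,0,0],"yaw":0},
    {"offset":[-10,0,0],"yaw":0}
  ],
  "claw": 0.6
}}

```text
clock: 24.75
tcp_pos: [0.5735, 0.2758, 0.1275]
orientation: [0.589, 0.391, 0.589, -0.391]
wrist_force: [0.6, 0.4, 0.6]
finger_gap: 0.0509
```

```bash
cat >> fitf.py <<'E'
def fit2(kind,p0,tag,n,m,z=.0355,rad=.055):
    """depth-only mask: everything above slab near the guess"""
    rgb,d=load(n,tag); W=cloud(m,d)
    k=(W[...,2]>z-.008)&(W[...,2]<z+.03)&(np.hypot(W[...,0]-p0[0],W[...,1]-p0[1])<rad)
    nc,l,st,ce=cv2.connectedComponentsWithStats(k.astype(np.uint8)); i=1+np.argmax(st[1:,4])
    mask=cv2.resize((l==i).astype(np.float32),None,fx=2,fy=2)
    cost=lambda p: np.abs(sil(m,kind,p,z)-mask).sum()/mask.sum()
    r=minimize(cost,p0,method="Nelder-Mead",options=dict(initial_simplex=np.array(p0)+np.array([[0,0,0],[.008,0,0],[0,.008,0],[0,0,.15]])))
    return np.round(r.x[:2],4),round(np.degrees(r.x[2]),1),round(r.fun,3),"ztop",round(float(np.nanmax(W[l==i][:,2])),4)
E
python3 - <<'E'
import nav; from fitf import *
snap("12",["side"])
M={n:nav.env.camera_model(n) for n in("top","side")}
for n in("top","side"): print(n,"coupling",fit2("coupling",[.4757,-.312,np.radians(-63)],"8" if n=="top" else "12",n,M[n]))
for n in("top","side"): print(n,"tee",fit2("tee",[.591,-.116,np.radians(-59)],"8" if n=="top" else "12",n,M[n],rad=.05))
print("elbow",fit2("elbow",[.587,.2425,np.radians(23)],"12","side",M["side"],rad=.05))
nav.rep(.4757,-.312,.12,27)
for n,k,(u,v,w,h) in (("side",6,(210,95,130,100)),):
    im=cv2.imread(f"pics/{n}12.png")[v:v+h,u:u+w]; cv2.imwrite(f"pics/{n}12z.png",cv2.resize(im,None,fx=k,fy=k,interpolation=cv2.INTER_CUBIC))
E
```

```text
top coupling (array([ 0.4798, -0.3134]), np.float64(-62.7), np.float64(0.113), 'ztop', 0.0541)
side coupling (array([ 0.4756, -0.3127]), np.float64(-63.1), np.float64(0.121), 'ztop', 0.0543)
top tee (array([ 0.5891, -0.1153]), np.float64(-61.5), np.float64(0.095), 'ztop', 0.0563)
side tee (array([ 0.5869, -0.1142]), np.float64(-62.3), np.float64(0.111), 'ztop', 0.0559)
elbow (array([0.5866, 0.2431]), np.float64(21.6), np.float64(0.162), 'ztop', 0.0561)
t 24.8 tcp [0.5762 0.2767 0.1332] jaw 22.9 xdown [ 0.009  0.003 -1.   ] gap 0.0514 F [ 1.1 -0.5  4.2] q6 1.49
 offset cm [  1.06 -32.15  50.34]
 yaw -4.1  (other way 175.9 ) -> tool x is down so +yaw = cw
```

View pics/side12z.png

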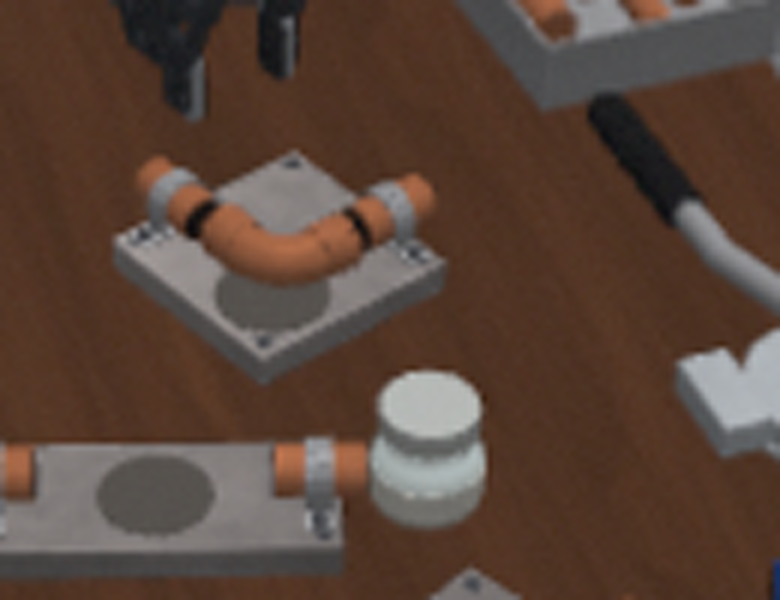

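>>> {"fn": "servo_tool", "kwargs": {
  "increments": [
    {"offset":[0,-2.7,4.2],"yaw":-4},
    {"offset":[0,-5.4,8.4],"yaw":-4},
    {"offset":[0,-8,12.6],"yaw":-4},
    {"offset":[0,-10.7,16.8],"yaw":-4},
    {"offset":[0,-13.4,21],"yaw":-4},
    {"offset":[0,-16,25.2],"yaw":-4},
    {"offset":[0,-18.8,29.4],"yaw":-4},
    {"offset":[0,-21.4,33.6],"yaw":-4}
  ]
}}

```text
clock: 25.6
tcp_pos: [0.506, -0.1189, 0.1258]
orientation: [0.603, 0.37, 0.602, -0.37]
wrist_force: [0.9, -0.4, 0.1]
finger_gap: 0.0511
```

```bash
python3 nav.py .4757 -.312 .10 27
```

```text
t 25.6 tcp [ 0.506  -0.1189  0.1258] jaw 26.9 xdown [ 0.001 -0.    -1.   ] gap 0.0511 F [ 0.9 -0.4  0.1] q6 0.72
 offset cm [  2.58 -11.43  15.85]
 yaw -0.1  (other way 179.9 ) -> tool x is down so +yaw = cw
```

>>> {"fn": "servo_tool", "kwargs": {
  "increments": [
    {"offset":[0,-2.9,4],"yaw":0},
    {"offset":[0,-5.7,8],"yaw":0},
    {"offset":[0,-8.6,12],"yaw":0},
    {"offset":[1,-11.4,15.8],"yaw":0},
    {"offset":[3,-11.4,15.8],"yaw":0},
    {"offset":[5,-11.4,15.8],"yaw":0},
    {"offset":[5,-11.4,15.8],"yaw":0},
    {"offset":[5,-11.4,15.8],"yaw":0}
  ]
}}

```text
clock: 26.4
tcp_pos: [0.4761, -0.3093, 0.0754]
orientation: [0.602, 0.37, 0.603, -0.37]
wrist_force: [0.6, -0.0, -0.3]
finger_gap: 0.0513
```

>>> {"fn": "servo_tool", "kwargs": {
  "increments": [
    {"offset":[0,0,0],"yaw":0},
    {"offset":[0,0,0],"yaw":0},
    {"offset":[0,0,0],"yaw":0},
    {"offset":[0,0,0],"yaw":0},
    {"offset":[0,0,0],"yaw":0},
    {"offset":[0,0,0],"yaw":0},
    {"offset":[0,0,0],"yaw":0},
    {"offset":[0,0,0],"yaw":0}
  ]
}}

```text
clock: 27.2
tcp_pos: [0.4763, -0.3095, 0.0752]
orientation: [0.602, 0.37, 0.602, -0.37]
wrist_force: [-0.7, -0.3, 0.3]
finger_gap: 0.0513
```

```bash
python3 nav.py .4757 -.312 .025 27
```

```text
t 27.2 tcp [ 0.4763 -0.3095  0.0752] jaw 26.9 xdown [ 0.  0. -1.] gap 0.0513 F [-0.7 -0.3  0.3] q6 0.38
 offset cm [ 5.02 -0.16  0.19]
 yaw -0.1  (other way 179.9 ) -> tool x is down so +yaw = cw
```

>>> {"fn": "servo_tool", "kwargs": {
  "increments": [
    {"offset":[1,-0.15,0.2],"yaw":0},
    {"offset":[2.5,-0.15,0.2],"yaw":0},
    {"offset":[4,-0.15,0.2],"yaw":0},
    {"offset":[4.6,-0.15,0.2],"yaw":0},
    {"offset":[5,-0.15,0.2],"yaw":0},
    {"offset":[5,-0.15,0.2],"yaw":0},
    {"offset":[5,-0.15,0.2],"yaw":0},
    {"offset":[5,-0.15,0.2],"yaw":0}
  ]
}}

```text
clock: 28.0
tcp_pos: [0.4763, -0.3124, 0.0259]
orientation: [0.603, 0.37, 0.602, -0.37]
wrist_force: [-0.8, 0.0, 0.0]
finger_gap: 0.0512
```

>>> {"fn": "servo_tool", "kwargs": {
  "increments": [
    {"offset":[0,0,0],"yaw":0},
    {"offset":[0,0,0],"yaw":0},
    {"offset":[0,0,0],"yaw":0},
    {"offset":[0,0,0],"yaw":0},
    {"offset":[0,0,0],"yaw":0},
    {"offset":[0,0,0],"yaw":0},
    {"offset":[0,0,0],"yaw":0},
    {"offset":[0,0,0],"yaw":0}
  ],
  "claw": 0.2
}}

```text
clock: 28.8
tcp_pos: [0.4763, -0.3124, 0.026]
orientation: [0.603, 0.37, 0.602, -0.37]
wrist_force: [-0.3, 1.0, 6.0]
finger_gap: 0.0299
```

>>> {"fn": "servo_tool", "kwargs": {
  "increments": [
    {"offset":[-1,0,0],"yaw":0},
    {"offset":[-3,0,0],"yaw":0},
    {"offset":[-6,0,0],"yaw":0},
    {"offset":[-9,0,0],"yaw":0},
    {"offset":[-9,0,0],"yaw":0},
    {"offset":[-9,0,0],"yaw":0},
    {"offset":[-9,0,0],"yaw":0},
    {"offset":[-9,0,0],"yaw":0}
  ]
}}

```text
clock: 29.6
tcp_pos: [0.475, -0.3112, 0.1137]
orientation: [0.601, 0.37, 0.604, -0.37]
wrist_force: [-0.4, 0.5, -1.4]
finger_gap: 0.0295
```

```bash
python3 nav.py .484 .1037 .115 75.6
```

```text
t 29.6 tcp [ 0.475  -0.3112  0.1137] jaw 26.9 xdown [-0.002  0.002 -1.   ] gap 0.0295 F [-0.4  0.5 -1.4] q6 0.38
 offset cm [ -0.04  19.55 -36.61]
 yaw -48.7  (other way 131.3 ) -> tool x is down so +yaw = cw
```

>>> {"fn": "servo_tool", "kwargs": {
  "increments": [
    {"offset":[0,2.1,-4],"yaw":-8},
    {"offset":[0,4.3,-8],"yaw":-16},
    {"offset":[0,6.4,-12],"yaw":-24},
    {"offset":[0,8.6,-16],"yaw":-32},
    {"offset":[0,10.7,-20],"yaw":-40},
    {"offset":[0,12.9,-24.1],"yaw":-48.6},
    {"offset":[0,15,-28.1],"yaw":-48.6},
    {"offset":[0,17.2,-32.2],"yaw":-48.6}
  ]
}}

```text
clock: 30.4
tcp_pos: [0.4828, 0.0547, 0.1144]
orientation: [0.701, 0.09, 0.702, -0.09]
wrist_force: [0.8, -0.2, -1.9]
finger_gap: 0.0298
```

```bash
python3 nav.py .484 .1037 .075 75.6
```

```text
t 30.4 tcp [0.4828 0.0547 0.1144] jaw 75.4 xdown [-0.002  0.    -1.   ] gap 0.0298 F [ 0.8 -0.2 -1.9] q6 0.2
 offset cm [ 3.94  4.77 -1.11]
 yaw -0.2  (other way 179.8 ) -> tool x is down so +yaw = cw
```

>>> {"fn": "servo_tool", "kwargs": {
  "increments": [
    {"offset":[0,2.4,-0.5],"yaw":0},
    {"offset":[0,4.8,-1.1],"yaw":0},
    {"offset":[1.5,4.8,-1.1],"yaw":0},
    {"offset":[3,4.8,-1.1],"yaw":0},
    {"offset":[4,4.8,-1.1],"yaw":0},
    {"offset":[4,4.8,-1.1],"yaw":0},
    {"offset":[4,4.8,-1.1],"yaw":0},
    {"offset":[4,4.8,-1.1],"yaw":0}
  ]
}}

```text
clock: 31.2
tcp_pos: [0.4857, 0.102, 0.0758]
orientation: [0.702, 0.09, 0.701, -0.09]
wrist_force: [0.3, -0.4, -1.4]
finger_gap: 0.0301
```

Run:
```python
import nav; from h import *
snap("13",["side"])
nav.rep(.484,.1037,.026,75.6)
for n,k,(u,v,w,h) in (("side",6,(190,120,100,90)),):
    im=cv2.imread(f"pics/{n}13.png")[v:v+h,u:u+w]; cv2.imwrite(f"pics/{n}13z.png",cv2.resize(im,None,fx=k,fy=k,interpolation=cv2.INTER_CUBIC))
```

```text
t 31.25 tcp [0.4858 0.102  0.0759] jaw 75.4 xdown [ 0.001  0.    -1.   ] gap 0.0298 F [ 0.8  0.6 -0.9] q6 0.3
 offset cm [ 4.99  0.12 -0.22]
 yaw -0.2  (other way 179.8 ) -> tool x is down so +yaw = cw
```

View pics/side13z.png

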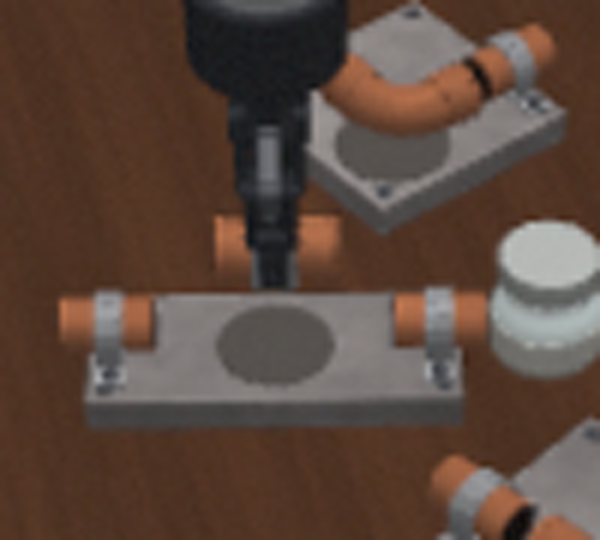

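>>> {"fn": "servo_tool", "kwargs": {
  "increments": [
    {"offset":[1.5,0.1,-0.15],"yaw":0},
    {"offset":[3,0.1,-0.15],"yaw":0},
    {"offset":[4,0.1,-0.15],"yaw":0},
    {"offset":[4.5,0.1,-0.15],"yaw":0},
    {"offset":[4.8,0.1,-0.15],"yaw":0},
    {"offset":[4.95,0.1,-0.15],"yaw":0},
    {"offset":[5,0.1,-0.15],"yaw":0},
    {"offset":[5,0.1,-0.15],"yaw":0}
  ]
}}

```text
clock: 32.05
tcp_pos: [0.4843, 0.1035, 0.026]
orientation: [0.702, 0.089, 0.701, -0.089]
wrist_force: [-2.3, -0.1, 3.4]
finger_gap: 0.0295
```

>>> {"fn": "servo_tool", "kwargs": {
  "increments": [
    {"offset":[0,0,0],"yaw":0},
    {"offset":[0,0,0],"yaw":0},
    {"offset":[0,0,0],"yaw":0},
    {"offset":[0,0,0],"yaw":0},
    {"offset":[-0.5,0,0],"yaw":0},
    {"offset":[-3,0,0],"yaw":0},
    {"offset":[-7,0,0],"yaw":0},
    {"offset":[-12,0,0],"yaw":0}
  ],
  "claw": 0.6
}}

```text
clock: 32.85
tcp_pos: [0.4823, 0.1034, 0.1453]
orientation: [0.7, 0.089, 0.703, -0.09]
wrist_force: [1.4, -0.2, 0.2]
finger_gap: 0.051
```

>>> {"fn": "servo_tool", "kwargs": {
  "increments": [
    {"offset":[-2,0,3],"yaw":0},
    {"offset":[-4,3,6],"yaw":0},
    {"offset":[-6,6,9],"yaw":0},
    {"offset":[-8,10,12],"yaw":0},
    {"offset":[-10,14,12],"yaw":0},
    {"offset":[-10,18,12],"yaw":0},
    {"offset":[-10,22,12],"yaw":0},
    {"offset":[-10,26,12],"yaw":0}
  ]
}}

```text
clock: 33.65
tcp_pos: [0.6657, 0.3266, 0.2458]
orientation: [0.702, 0.09, 0.701, -0.089]
wrist_force: [0.9, 0.3, 1.3]
finger_gap: 0.051
```

Run:
```python
from ov2 import *
import nav
nav.rep()
snap("14")
M={n:env.camera_model(n) for n in("top","side")}
for n in("top","side"):
    for k,p in (("coupling",[.484,.1036,-14.4]),("tee",[.589,-.115,-61]),("elbow",[.587,.2425,22.9])):
        print(n,k,fit2(k,[p[0],p[1],np.radians(p[2])],"14",n,M[n],rad=.05))
show("14",{"tee":((.6155,-.1015),-58.7),"straight":((.484,.1037),-14.4),"elbow":((.602,.279),22.9)},[],"ovf")
```

```text
t 33.65 tcp [0.6657 0.3266 0.2458] jaw 75.5 xdown [ 0.001  0.    -1.   ] gap 0.051 F [0.9 0.3 1.3] q6 0.6
top coupling (array([0.4878, 0.1049]), np.float64(-15.1), np.float64(0.106), 'ztop', 0.0551)
top tee (array([ 0.5891, -0.1151]), np.float64(-61.8), np.float64(0.095), 'ztop', 0.0549)
top elbow (array([0.5898, 0.2415]), np.float64(21.6), np.float64(0.099), 'ztop', 0.0555)
side coupling (array([0.4844, 0.1053]), np.float64(-13.2), np.float64(0.178), 'ztop', 0.0539)
side tee (array([ 0.5868, -0.1146]), np.float64(-61.8), np.float64(0.106), 'ztop', 0.0551)
side elbow (array([0.5866, 0.243 ]), np.float64(21.6), np.float64(0.153), 'ztop', 0.0565)
tee joint [ 0.5916 -0.116 ]
straight joint [0.484  0.1037]
elbow joint [0.5871 0.2423]
tee joint [ 0.5916 -0.116 ]
straight joint [0.484  0.1037]
elbow joint [0.5871 0.2423]
```

View pics/ovf_top.png

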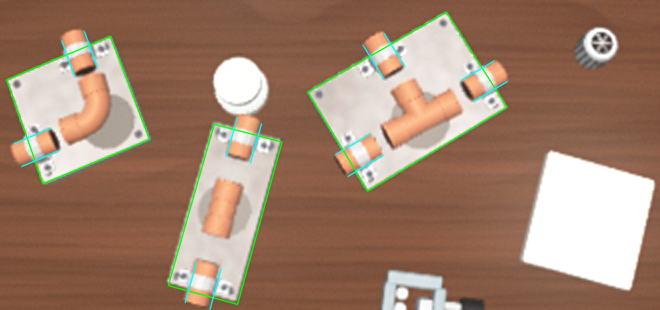

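View pics/ovf_side.png

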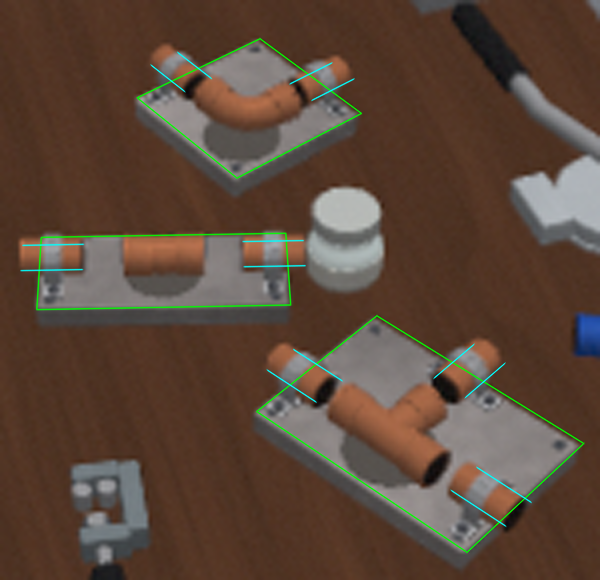

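```bash
python3 -c "
from workcell import env
print(env.hand_in()); print(env.get_state()['clock'])"
```

```text
the job is handed in; nothing more can be done
None
the job is handed in; nothing more can be done
```

The coupling, tee and elbow now lie on the boards they fit, and I handed the job in at about 34 s of the 106 s allowed. I parked the coupling on the tile, moved the tee to the tee board and the elbow to the elbow board, then put the coupling on the straight board.

Last checks, fitting each part's outline in the final top and side pictures against the joint positions I measured:

| Part | Distance from joint centre | Angle error |
|---|---|---|
| Coupling | about 2–4 mm | about 1° |
| Tee | about 3–5 mm | about 3° |
| Elbow | about 1–3 mm | about 1° |

- **Fit to limits:** all of these are within the 12 mm and 0.25 rad (14°) limits. The parts look flat on the slabs, with their mouths facing the tube ends.
- **Left alone:** the flux jar, tube cutter and reamer were never touched and look unmoved in the last pictures. The arm is clear of everything with the gripper empty.
- **Disagreements:** the two cameras differed by up to about 4 mm on the same part. My estimates of the elbow joint, from the slab edges and tubes versus the dark mark on the slab, differed by about 6 mm, so I aimed between them. The depth pictures put the part tops at 54–56 mm, where the text gives 51 mm. I took that as depth noise because the outlines fit at the stated height.

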